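# Scan the blood smears and rack the slides

### The job

Load every slide carrier on the mat into the scanner, one to a bay, lying flat between the stops, then press the green start button fully down and let it spring back. Then lay all the carriers flat on the sloping drying rack, long side up the slope, and press the red lamp-off button fully down and release it. Do not disturb the tube rack, bottle or tip box.

Things in the scene. Friction and masses are not known exactly. Their poses are not given: they have to be found in the camera images.
- blue_carrier: Slide carrier: flat blue plastic block 90 x 30 x 14 mm (x long, y wide, z thick) with a glass slide with a pink smear let into both faces; origin at its centre, about 60 g. Either face up and either way round is fine. Three or four carriers are there (None from the start = absent).
- yellow_carrier: Slide carrier: flat yellow plastic block 90 x 30 x 14 mm (x long, y wide, z thick) with a glass slide with a pink smear let into both faces; origin at its centre, about 60 g. Either face up and either way round is fine. Three or four carriers are there (None from the start = absent).
- orange_carrier: Slide carrier: flat orange plastic block 90 x 30 x 14 mm (x long, y wide, z thick) with a glass slide with a pink smear let into both faces; origin at its centre, about 60 g. Either face up and either way round is fine. Three or four carriers are there (None from the start = absent).
- purple_carrier: Slide carrier: flat purple plastic block 90 x 30 x 14 mm (x long, y wide, z thick) with a glass slide with a pink smear let into both faces; origin at its centre, about 60 g. Either face up and either way round is fine. Three or four carriers are there (None from the start = absent).
- mat: Blue bench mat, fixed, 220 x 240 x 3 mm (x, y, z), where the carriers wait flat at various angles; origin at the centre of its underside, z up. It lies on one side of the scanner, left or right.
- scanner: Slide scanner, fixed: white low cabinet 136 x 270 mm (x, y) with a black stage plate whose top is 30 mm above the bench; along its far (+x) side runs a white scan head 45 mm deep and 55 mm high. Origin: centre of the underside of the cabinet, z up, x away from the robot. Four bays side by side along y, 68 mm apart.
- bay0 (a point): Centre of the first (leftmost, +y) bay, on the stage plate; axes as the scanner's, a carrier's long side goes along x. Stops 8 mm high: one at each end (8 x 30 mm, inner faces 98 mm apart in x), two at each long side (12 mm long, centred at x = +-34 mm, inner faces 37 mm apart in y): a carrier has 4 mm of play at each end, 3.5 mm at each side; mid-sides are free for fingers.
- bay1 (a point): Centre of the second bay, on the stage plate; axes as the scanner's, a carrier's long side goes along x. Stops 8 mm high: one at each end (8 x 30 mm, inner faces 98 mm apart in x), two at each long side (12 mm long, centred at x = +-34 mm, inner faces 37 mm apart in y): a carrier has 4 mm of play at each end, 3.5 mm at each side; mid-sides are free for fingers.
- bay2 (a point): Centre of the third bay, on the stage plate; axes as the scanner's, a carrier's long side goes along x. Stops 8 mm high: one at each end (8 x 30 mm, inner faces 98 mm apart in x), two at each long side (12 mm long, centred at x = +-34 mm, inner faces 37 mm apart in y): a carrier has 4 mm of play at each end, 3.5 mm at each side; mid-sides are free for fingers.
- bay3 (a point): Centre of the fourth (rightmost, -y) bay, on the stage plate; axes as the scanner's, a carrier's long side goes along x. Stops 8 mm high: one at each end (8 x 30 mm, inner faces 98 mm apart in x), two at each long side (12 mm long, centred at x = +-34 mm, inner faces 37 mm apart in y): a carrier has 4 mm of play at each end, 3.5 mm at each side; mid-sides are free for fingers.
- rack_board: Board of the white drying rack, fixed, 150 mm up the slope (x) by 300 mm across (y). Origin: centre of its upper face, 55 mm above the bench; x up the slope (away from the robot), z square out of the board. Slope 0.35 rad, low edge towards the robot, with a lip 10 mm high (inner face at x = -67 mm) and side rims 10 mm high (inner faces at y = +-144 mm). Across the scanner from the mat.
- green_button (a joint): Travel of the green start push button in m: 0 up, 0.006 fully down; it springs back, about 5 N to push fully down.
- green_button_top (a point): Centre of the top of the green push button (round, 32 mm across), which is pressed straight down; it stands on a grey box 64 x 64 x 30 mm between robot and scanner. Green and red may be either way round.
- red_button (a joint): Travel of the red lamp-off push button in m: 0 up, 0.006 fully down; it springs back, about 5 N to push fully down.
- red_button_top (a point): Centre of the top of the red push button (round, 32 mm across), which is pressed straight down; it stands on a grey box 64 x 64 x 30 mm between robot and scanner. Green and red may be either way round.
- tube_rack: White three-tier tube rack, 70 x 240 x 105 mm (x, y, z), bystander; origin at the centre of its underside.
- stain_bottle: Amber stain bottle, 60 mm across, 130 mm tall, bystander; origin at the centre of its underside.
- tip_box: Clear pipette-tip box with orange lid, 87 x 122 x 70 mm, bystander; origin at the centre of its underside.

How it is judged:
By the outcome, as a careful person would: the job done as asked, in the order asked, and still so for the second after the job is handed in, with the robot touching nothing.
Of blue_carrier, yellow_carrier, orange_carrier, purple_carrier only 3 to 4 are there at a start; the rules pass over those that are not, and their reading is None.
At some moment in a run one of blue_carrier, yellow_carrier, orange_carrier, purple_carrier may be knocked a few centimetres aside while the robot is not near it.
Once in a run the grip may slacken for a moment while it holds something.
It also fails if it takes over 208 s, if anything falls off the work surface, if the arm or the gripper's body presses on something with over 40 N, if the wrist force passes 120 N, or if a joint passes its speed limit or range.

### The arm

A 6-joint arm with a two-finger parallel gripper is mounted at the origin on the work surface. World frame = base frame: x ahead of the robot, y to its left, z up, the work surface at z = 0. Lengths are in mm, angles in rad, forces in N, time in s.
With the tool pointing down it reaches from about 350 to 875 mm from the base axis. Payload 4.2 kg.
Tool frame: the origin (TCP) lies at the very end of the fingers, on their centre line; the grasp point (between the pads) lies 19 mm behind it; z points along the fingers, y is the line along which they close (so a half turn about z gives the same grasp; the last joint's range is limited). The gripper opens to 85 mm and grips with 20 to 120 N. Pads are 22 mm wide; open, the fingers measure 114 mm over their backs; the gripper's body (76 mm by 85 mm) begins 54 mm behind the grasp point. The pads swing forward as they close: fully open they stand 13 mm farther back than shut.
Start: joints at [1.58, 0.385, 0.008, 0, -1.194, -0.259], TCP at [154.475, 605.588, 231.312] pointing down, gripper open.
Joint ranges: [-3.14, 3.14], [-1.21, 2.06], [-1.07, 1.41], [-3.16, 2.05], [-2.99, -0.16], [-3.1, 3.1]. Speed limits (rad/s): [2.79, 2.79, 3.14, 3.14, 3.14, 3.14].

### API

Orientations are given as a unit quaternion [x, y, z, w].
In Python, from bench import monitor, get_image, camera_info, job_done gives the robot as it stands.
- The arm moves only by the tool send_rows, never from a script. Its argument "series" is a list of rows, each a list of 3 entries, a list of its own where there are three numbers: the shift along the tool's x, y, z in mm, then the turn, a rotation vector about the tool's x, y, z in rad, then the finger opening in mm, from 0 to 85.4. A call has 1 to 8 rows; each row shifts and turns the commanded pose from where the row before left it, along the tool's axes as they then stand; what a row does not reach is not made up. A row lasts 1/10 s, in which the tool goes at most 50 mm and 8.59 degrees, less where a joint would pass 70% of its speed; a pose out of reach is approached as far as the arm can. A call with a gripper value outside its range is refused whole. The fingers move at their own pace and stop on an object; the grip force is fixed at half the most. Time passes only in rows, so rows that do not move let the fingers close. It gives the time, the measured TCP pose, the force, the opening and the grip force at its end, in the units of the state.
- monitor.read_state(): the state, without advancing time (a new reading comes with each control period).
- get_image(name): name is "scene" or "top" or "wrist"; returns the picture (384x512x3 uint8, red, green, blue); there is no depth.
- camera_info(name): a dict with "intrinsics" (3x3 intrinsics, pixels), "dist_coeffs" ([k1, k2, p1, p2, k3] as OpenCV has them; the pictures are not rectified), "R" (3x3) and "t" (3): a world point X has camera coordinates R X + t. Camera axes: x right, y down, z forward; pixel columns grow to the right and rows downward; lengths in mm; the calibration is good to about 2 mm. A picture is of the moment at which its call begins: read the wrist's pose just before it. camera_info takes no time and is no camera call; for the wrist camera it gives the pose at the moment of the call.
- job_done(): hands the job in; it is judged then, once.
The state is a dict: "clock": time; "joints": joint angles; "joint_vel": joint speeds; "joint_efforts": joint torques, N m; "position": TCP position; "ee_rot": TCP orientation; "contact_force": force on the tool from outside, world axes, zero at the start; "wrist_torque": the same for the moment, N m; "gripper_width": finger opening in mm; "grasp_force": force on a finger pad.
Only numpy, scipy, OpenCV 4.12 (cv2) and the standard library are available. Lean on these libraries where they do the work, as an engineer would, in place of code of your own. Each camera call takes 0.05 s, during which the arm holds its last target. There are 200 camera calls.

## Working session

There is one attempt and no reset: what is moved stays moved. The work goes in short steps, Python scripts to look and compute and a tool call to move; the robot and the scene stay as the last step left them, time stands still between calls to the robot, and variables do not carry over. Pictures are saved under pics/ and viewed, at most 14 in all, crops included, and the job is handed in when it is done.

Besides the shell and the picture viewer there is one more tool, called after "Call:" by a JSON object that holds its "op" and its "data", one argument or row to a line. send_rows: Moves the arm, as the interface text tells. Its arguments: {"type":"object","properties":{"series":{"type":"array"}},"required":["series"]}

```bash
mkdir -p pics; ls
python3 - <<'E'
from bench import monitor,get_image,camera_info
import cv2,numpy as np
s=monitor.read_state();print({k:np.round(v,3).tolist() for k,v in s.items()})
for n in("top","scene"):
    cv2.imwrite(f"pics/{n}0.png",cv2.resize(get_image(n)[:,:,::-1],(800,600)))
    c=camera_info(n);print(n,{k:np.round(v,3).tolist() for k,v in c.items()})
E
```

```text
pics
{'clock': 0.0, 'joints': [1.58, 0.386, 0.007, -0.0, -1.194, -0.259], 'joint_vel': [-0.001, 0.001, 0.001, 0.001, -0.001, 0.0], 'joint_efforts': [0.0, -39.228, 18.84, 4.186, -0.005, 0.0], 'position': [154.339, 605.027, 230.229], 'ee_rot': [0.992, -0.125, -0.0, 0.001], 'contact_force': [0.007, -0.017, -0.14], 'wrist_torque': [0.007, -0.017, 0.017], 'grasp_force': 0.0, 'gripper_width': 85.202}
top {'intrinsics': [[460.262, 0.0, 259.755], [0.0, 460.262, 177.153], [0.0, 0.0, 1.0]], 'dist_coeffs': [-0.079, 0.0, 0.0, 0.0, 0.0], 'R': [[0.021, -1.0, 0.006], [-0.99, -0.022, -0.142], [0.142, -0.003, -0.99]], 't': [-28.667, 601.341, 1256.396]}
scene {'intrinsics': [[401.189, 0.0, 253.848], [0.0, 401.189, 192.563], [0.0, 0.0, 1.0]], 'dist_coeffs': [0.023, 0.0, 0.0, 0.0, 0.0], 'R': [[-0.296, 0.955, 0.009], [0.629, 0.201, -0.751], [-0.719, -0.217, -0.66]], 't': [190.408, -338.528, 1787.795]}
```

View pics/top0.png

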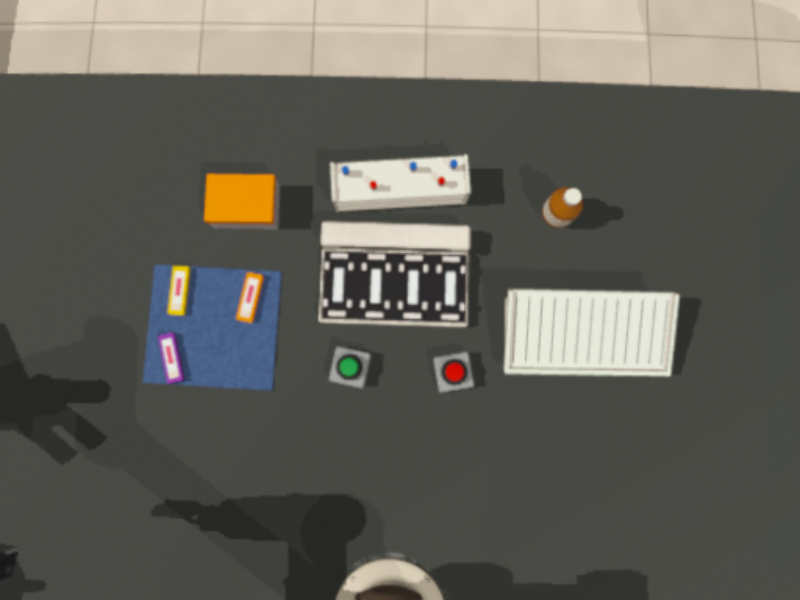

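View pics/scene0.png

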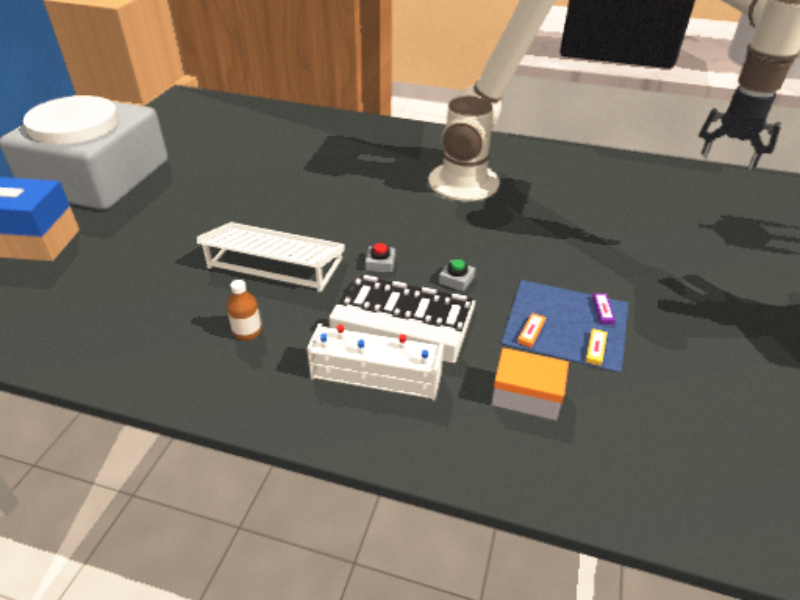

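The top view shows three carriers: yellow (178,290), orange (250,297) and purple (170,358). The mat is left of the scanner (395,285) and the rack is on the right (590,333). The green button is at (349,366) and red at (454,371). The scene view agrees, and there is no blue carrier.

```bash
cat > h.py <<'E'
from bench import monitor,get_image,camera_info
import cv2,numpy as np
from scipy.spatial.transform import Rotation as Ro
def st():
    s=monitor.read_state();print('t%.1f'%s['clock'],'p',np.round(s['position'],1),'R',np.round(Ro.from_quat(s['ee_rot']).as_matrix()[:,:2].T,3).tolist(),'w%.1f g%.1f'%(s['gripper_width'],s['grasp_force']),'F',np.round(s['contact_force'],1));return s
def cast(c,px,z):
    # pixels -> world points on plane z (scalar height)
    u=cv2.undistortPoints(np.float64(px).reshape(-1,1,2),np.array(c['intrinsics']),np.array(c['dist_coeffs'])).reshape(-1,2)
    R=np.array(c['R']);o=-R.T@np.array(c['t']);d=np.c_[u,np.ones(len(u))]@R
    return o+d*((z-o[2])/d[:,2])[:,None]
HSV=dict(yellow=((24,120,90),(34,255,255)),orange=((6,150,90),(20,255,255)),purple=((130,80,50),(155,255,255)),green=((50,100,50),(85,255,255)),red=((0,200,90),(4,255,255)))
def blobs(im,n,amin=25):
    m=cv2.inRange(cv2.cvtColor(im,cv2.COLOR_RGB2HSV),*HSV[n])
    m=cv2.morphologyEx(m,cv2.MORPH_CLOSE,np.ones((3,3)))
    return [k for k in cv2.findContours(m,cv2.RETR_EXTERNAL,cv2.CHAIN_APPROX_NONE)[0] if cv2.contourArea(k)>amin]
def rect(c,k,z):
    w=cast(c,k.reshape(-1,2),z)[:,:2].astype(np.float32)
    (x,y),(a,b),t=cv2.minAreaRect(w)
    if a<b:a,b,t=b,a,t+90
    t=(t+90)%180-90
    return dict(c=(round(x,1),round(y,1)),size=(round(a,1),round(b,1)),yaw=round(np.radians(t),3))
E
python3 - <<'E'
from h import *
im=get_image('top');c=camera_info('top')
for n,z in(('yellow',17),('orange',17),('purple',17),('green',45),('red',45)):
    for k in blobs(im,n):print(n,rect(c,k,z))
hs=cv2.cvtColor(im,cv2.COLOR_RGB2HSV)
w=cv2.inRange(hs,(0,0,140),(179,70,255))
for k in cv2.findContours(w,cv2.RETR_CCOMP,cv2.CHAIN_APPROX_NONE)[0]:
    a=cv2.contourArea(k);x,y=k.reshape(-1,2).mean(0)
    if a>5 and y>60 and y<260 and x>190:
        print('W',a,x.round(),y.round(),rect(c,k,30))
E
```

```text
yellow {'c': (572.5, 405.4), 'size': (91.0, 31.2), 'yaw': np.float64(-0.054)}
orange {'c': (562.3, 271.6), 'size': (89.2, 31.2), 'yaw': np.float64(-0.193)}
orange {'c': (750.0, -309.5), 'size': (60.4, 56.1), 'yaw': np.float64(0.781)}
orange {'c': (749.0, 301.6), 'size': (132.3, 93.8), 'yaw': np.float64(-1.553)}
purple {'c': (447.4, 411.5), 'size': (92.0, 33.4), 'yaw': np.float64(0.263)}
green {'c': (438.7, 82.9), 'size': (33.3, 30.3), 'yaw': np.float64(-1.548)}
red {'c': (434.5, -104.4), 'size': (30.6, 30.3), 'yaw': np.float64(-1.551)}
W 117.0 288.0 238.0 {'c': (433.9, -103.0), 'size': (60.7, 59.6), 'yaw': np.float64(-1.378)}
W 13.0 230.0 226.0 {'c': (460.9, 64.9), 'size': (29.8, 8.8), 'yaw': np.float64(1.397)}
W 93.0 219.0 237.0 {'c': (438.4, 83.8), 'size': (60.3, 59.0), 'yaw': np.float64(1.377)}
W 31.0 288.0 202.0 {'c': (532.9, -95.7), 'size': (31.2, 8.5), 'yaw': np.float64(-1.549)}
W 31.0 264.0 202.0 {'c': (534.3, -27.7), 'size': (31.1, 8.5), 'yaw': np.float64(-1.549)}
W 25.0 239.0 201.0 {'c': (535.6, 41.7), 'size': (28.3, 8.5), 'yaw': np.float64(-1.548)}
W 28.5 215.0 200.0 {'c': 
[... 2109 characters left out ...]
'c': (728.3, -279.1), 'size': (48.1, 19.7), 'yaw': np.float64(0.543)}
W 82.0 366.0 125.0 {'c': (764.2, -322.3), 'size': (30.5, 29.5), 'yaw': np.float64(-0.014)}
W 2580.0 256.0 116.0 {'c': (781.2, -0.3), 'size': (258.8, 92.3), 'yaw': np.float64(-1.487)}
W 31.0 238.0 118.0 {'c': (776.0, 49.9), 'size': (19.1, 18.7), 'yaw': np.float64(0.796)}
W 32.0 282.0 115.0 {'c': (786.5, -76.5), 'size': (19.1, 18.7), 'yaw': np.float64(-0.752)}
W 27.0 221.0 108.0 {'c': (803.5, 101.8), 'size': (19.4, 14.6), 'yaw': np.float64(0.797)}
W 26.0 264.0 106.0 {'c': (813.8, -23.4), 'size': (17.3, 16.8), 'yaw': np.float64(-0.747)}
W 28.5 290.0 105.0 {'c': (819.6, -100.2), 'size': (19.5, 16.7), 'yaw': np.float64(-0.749)}
```

Call:
{"op": "send_rows", "data": {
  "series": [
    [[40, 18, -7], [0, 0, 0], 85],
    [[40, 18, -7], [0, 0, 0], 85],
    [[40, 18, -7], [0, 0, 0], 85],
    [[40, 18, -7], [0, 0, 0], 85],
    [[40, 18, -7], [0, 0, 0], 85],
    [[40, 18, -7], [0, 0, 0], 85],
    [[40, 18, -7], [0, 0, 0], 85],
    [[40, 18, -7], [0, 0, 0], 85]
  ]
}}

```text
clock: 0.95
position: [430.0, 385.5, 287.4]
ee_rot: [0.992, -0.124, -0.0, 0.0]
contact_force: [0.8, 1.7, -0.6]
gripper_width: 84.7
grasp_force: 0.0
```

Call:
{"op": "send_rows", "data": {
  "series": [
    [[40, 18, -7], [0, 0, 0], 85],
    [[40, 18, -7], [0, 0, 0], 85],
    [[0, 0, 0], [0, 0, -0.125], 85],
    [[0, 0, 0], [0, 0, -0.125], 85],
    [[0, 0, 0], [0, 0, 0], 85],
    [[0, 0, 0], [0, 0, 0], 85],
    [[0, 0, 0], [0, 0, 0], 85]
  ]
}}

```text
clock: 1.65
position: [497.3, 332.5, 301.2]
ee_rot: [1.0, -0.0, -0.0, 0.0]
contact_force: [-0.6, 0.1, -0.3]
gripper_width: 85.0
grasp_force: 0.0
```

Run:
```python
from h import *
st()
im=get_image('wrist');c=camera_info('wrist')
cv2.imwrite("pics/w1.png",cv2.resize(im[:,:,::-1],(800,600)))
R=np.array(c['R']);print((-R.T@c['t']).round(1),R.round(3).tolist())
for n in('yellow','orange','purple'):
    for k in blobs(im,n,200):print(n,rect(c,k,17))
im=get_image('top');c=camera_info('top')
for n in('yellow','orange','purple'):
    for k in blobs(im,n):print('top',n,rect(c,k,17))
```

```text
t1.6 p [497.3 332.5 301.2] R [[1.0, -0.001, -0.0], [-0.001, -1.0, 0.0]] w85.0 g0.0 F [-0.6  0.1 -0.3]
[571.2 333.6 443.6] [[-0.0, -1.0, 0.0], [-0.957, 0.0, 0.29], [-0.29, -0.0, -0.957]]
purple {'c': (448.5, 410.8), 'size': (91.4, 32.6), 'yaw': np.float64(0.264)}
top yellow {'c': (585.3, 401.4), 'size': (65.0, 26.5), 'yaw': np.float64(0.065)}
top orange {'c': (562.3, 271.6), 'size': (89.2, 31.2), 'yaw': np.float64(-0.193)}
top orange {'c': (750.0, -309.5), 'size': (60.4, 56.1), 'yaw': np.float64(0.781)}
top orange {'c': (749.0, 301.1), 'size': (133.3, 93.8), 'yaw': np.float64(-1.553)}
top purple {'c': (447.4, 411.5), 'size': (92.0, 33.3), 'yaw': np.float64(0.263)}
```

View pics/w1.png

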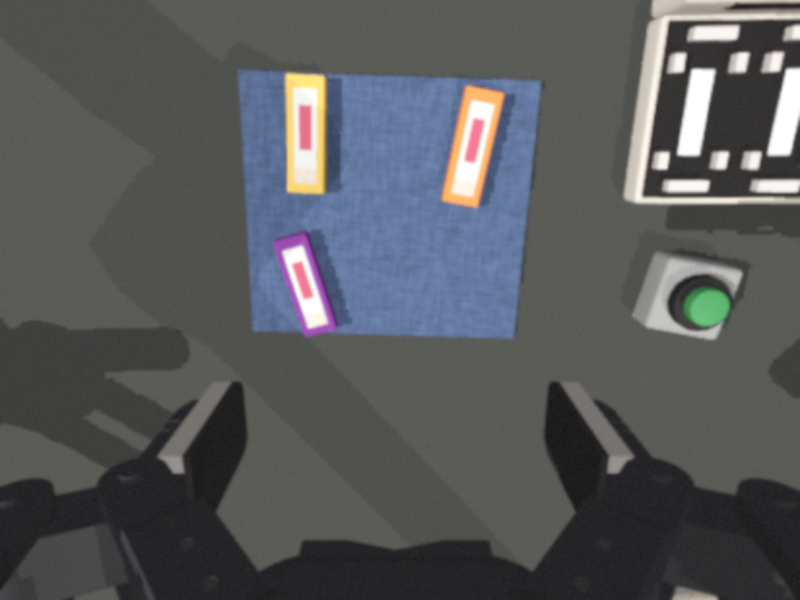

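The wrist view shows all three carriers lying flat, at (305,133), (473,147) and (304,284), in agreement with the top camera. I'll pick up orange first.

Call:
{"op": "send_rows", "data": {
  "series": [
    [[22, 20, 40], [0, 0, 0], 60],
    [[22, 20, 40], [0, 0, 0], 60],
    [[21, 21, 40], [0, 0, 0], 60],
    [[0, 0, 40], [0, 0, 0.0965], 60],
    [[0, 0, 40], [0, 0, 0.0965], 60],
    [[0, 0, 40], [0, 0, 0], 60],
    [[0, 0, 30], [0, 0, 0], 60],
    [[0, 0, 0], [0, 0, 0], 60]
  ]
}}

```text
clock: 2.55
position: [559.6, 269.4, 26.5]
ee_rot: [0.995, -0.097, -0.004, 0.003]
contact_force: [-0.6, 0.3, -0.2]
gripper_width: 59.7
grasp_force: 0.0
```

Run:
```python
from h import *
st()
```

```text
t2.5 p [559.6 269.4  26.5] R [[0.981, -0.193, -0.007], [-0.193, -0.981, 0.007]] w59.7 g0.0 F [-0.6  0.3 -0.2]
```

Call:
{"op": "send_rows", "data": {
  "series": [
    [[0, 0, 13], [0, 0, 0], 60],
    [[0, 0, 12], [0, 0, 0], 60],
    [[0, 0, 0], [0, 0, 0], 60],
    [[0, 0, 0], [0, 0, 0], 20],
    [[0, 0, 0], [0, 0, 0], 20],
    [[0, 0, 0], [0, 0, 0], 20],
    [[0, 0, 0], [0, 0, 0], 20],
    [[0, 0, 0], [0, 0, 0], 20]
  ]
}}

```text
clock: 3.35
position: [563.3, 271.9, 7.7]
ee_rot: [0.995, -0.096, 0.001, -0.001]
contact_force: [-1.6, -0.5, 5.6]
gripper_width: 28.1
grasp_force: 61.7
```

Call:
{"op": "send_rows", "data": {
  "series": [
    [[0, 0, 0], [0, 0, 0], 20],
    [[0, 0, 0], [0, 0, 0], 20],
    [[0, 0, -20], [0, 0, 0], 20],
    [[0, 0, -30], [0, 0, 0], 20],
    [[0, 0, -40], [0, 0, 0], 20],
    [[0, 0, -40], [0, 0, 0], 20],
    [[0, 0, 0], [0, 0, 0], 20],
    [[0, 0, 0], [0, 0, 0], 20]
  ]
}}

```text
clock: 4.15
position: [562.6, 271.5, 137.2]
ee_rot: [0.995, -0.096, 0.001, -0.001]
contact_force: [-0.2, -0.1, -1.1]
gripper_width: 28.2
grasp_force: 61.0
```

Run:
```python
from h import *
s=st()
im=get_image('wrist');cv2.imwrite("pics/w2.png",cv2.resize(im[:,:,::-1],(800,600)))
```

```text
t4.2 p [562.6 271.5 137.2] R [[0.981, -0.192, 0.001], [-0.192, -0.981, -0.002]] w28.2 g61.0 F [-0.2 -0.1 -1.1]
```

View pics/w2.png

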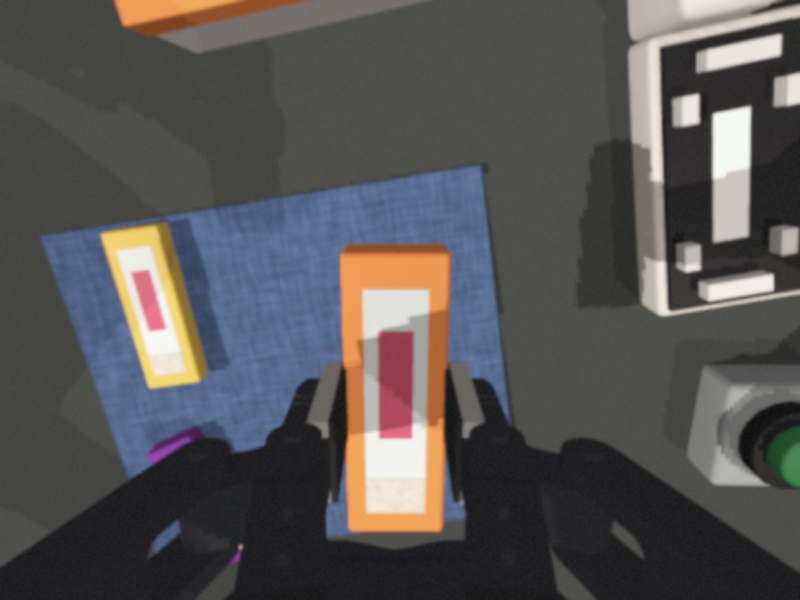

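Orange is held square and lifted, with its near end at row 530 and its far end at row 245. Next I'll carry it over bay 3 and check it there.

Call:
{"op": "send_rows", "data": {
  "series": [
    [[0, 0, 0], [0, 0, -0.0865], 20],
    [[0, 0, 0], [0, 0, -0.0865], 20],
    [[3.7, 46, 0], [0, 0, 0], 20],
    [[3.7, 46, 0], [0, 0, 0], 20],
    [[3.7, 46, 0], [0, 0, 0], 20],
    [[3.7, 46, 0], [0, 0, 0], 20],
    [[3.7, 46, 0], [0, 0, 0], 20],
    [[3.7, 46, 0], [0, 0, 0], 20]
  ]
}}

```text
clock: 5.0
position: [577.9, -7.1, 134.3]
ee_rot: [1.0, -0.01, -0.002, 0.0]
contact_force: [1.0, -0.8, -0.2]
gripper_width: 28.6
grasp_force: 38.6
```

Call:
{"op": "send_rows", "data": {
  "series": [
    [[3.7, 46, 0], [0, 0, 0], 20],
    [[3.7, 46, 0], [0, 0, 0], 20],
    [[0, 0, 0], [0, 0, 0], 20],
    [[0, 0, 0], [0, 0, 0], 20],
    [[0, 0, 0], [0, 0, 0], 20]
  ]
}}

```text
clock: 5.5
position: [584.2, -96.6, 135.1]
ee_rot: [1.0, -0.01, -0.001, -0.0]
contact_force: [0.7, -0.3, 0.1]
gripper_width: 28.2
grasp_force: 64.0
```

```bash
cat >> h.py <<'E'
for n,l,u in(('yellow',(21,70,90),(34,255,255)),('orange',(5,110,90),(20,255,255)),('purple',(130,60,30),(160,255,255))):HSV[n]=(l,u)
def held(n):
    # held carrier: where its ends lie along tool x from the TCP, on the plane of its top face
    s=st();im=get_image('wrist');c=camera_info('wrist')
    k=max(blobs(im,n,200),key=cv2.contourArea);w=cast(c,k.reshape(-1,2),s['position'][2]+9.3)-s['position']
    R=Ro.from_quat(s['ee_rot']).as_matrix();q=w@R
    print('held x %.1f..%.1f  rect'%(q[:,0].min(),q[:,0].max()),rect(c,k,s['position'][2]+9.3));return im
E
python3 - <<'E'
from h import *
im=held('orange');cv2.imwrite("pics/w3.png",cv2.resize(im[:,:,::-1],(800,600)))
t=get_image('top');c=camera_info('top')
for n in('yellow','purple'):
    for k in blobs(t,n):print('top',n,rect(c,k,17))
E
```

```text
t5.5 p [584.2 -96.6 135.1] R [[1.0, -0.019, -0.002], [-0.019, -1.0, -0.0]] w28.2 g64.0 F [ 0.7 -0.3  0.1]
held x -44.9..47.2  rect {'c': (585.5, -95.0), 'size': (92.1, 30.3), 'yaw': np.float64(-0.02)}
top yellow {'c': (573.0, 404.7), 'size': (92.6, 32.6), 'yaw': np.float64(-0.054)}
top purple {'c': (447.4, 411.2), 'size': (92.0, 33.8), 'yaw': np.float64(0.263)}
```

View pics/w3.png

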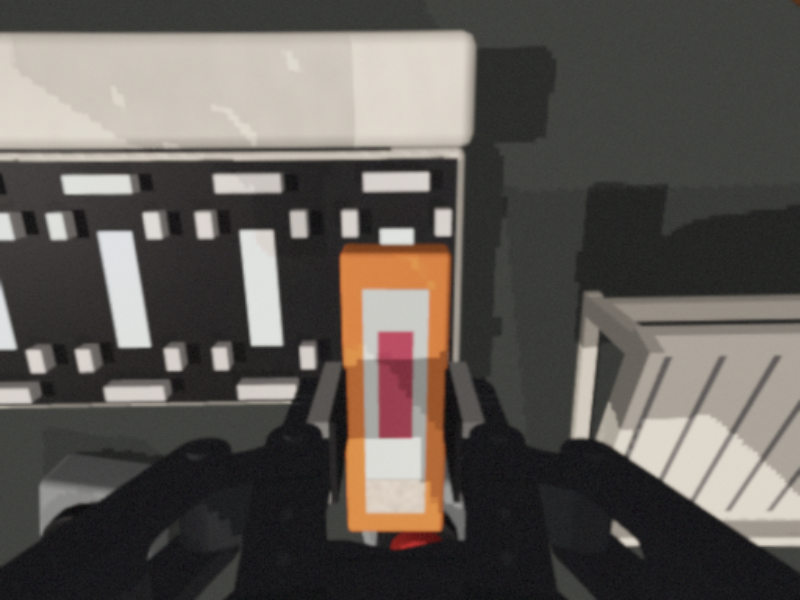

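Orange is still centred in the grip over bay 3, and its stops are visible at rows 181–225. The strips of bays 2 and 1, at (261,288) and (124,290), let me cross-check the bay positions.

Run:
```python
from h import *
c=camera_info('wrist')
print(cast(c,np.array([[261,288],[124,290]])*.64,30).round(1)); print(cast(c,np.array([[396,181],[350,221],[443,221]])*.64,38).round(1))
```

```text
[[586.9 -27.5  30. ]
 [587.   40.9  30. ]]
[[ 639.2  -96.4   38. ]
 [ 621.2  -74.5   38. ]
 [ 620.4 -118.2   38. ]]
```

Call:
{"op": "send_rows", "data": {
  "series": [
    [[0.5, 0, 35], [0, 0, 0], 20],
    [[0, 0, 30], [0, 0, 0], 20],
    [[0, 0, 20], [0, 0, 0], 20],
    [[0, 0, 10], [0, 0, 0], 20],
    [[0, 0, 5], [0, 0, 0], 20],
    [[0, 0, 0], [0, 0, 0], 20],
    [[0, 0, 0], [0, 0, 0], 20],
    [[0, 0, 0], [0, 0, 0], 20]
  ]
}}

```text
clock: 6.4
position: [586.2, -97.1, 37.5]
ee_rot: [1.0, -0.01, 0.001, -0.0]
contact_force: [0.6, -0.1, -0.7]
gripper_width: 28.1
grasp_force: 64.0
```

Call:
{"op": "send_rows", "data": {
  "series": [
    [[0, 0, 2], [0, 0, 0], 20],
    [[0, 0, 0], [0, 0, 0], 20],
    [[0, 0, 0], [0, 0, 0], 50],
    [[0, 0, 0], [0, 0, 0], 50],
    [[0, 0, 0], [0, 0, 0], 50],
    [[0, 0, 0], [0, 0, 0], 50],
    [[0, 0, -20], [0, 0, 0], 50],
    [[0, 0, -30], [0, 0, 0], 50]
  ]
}}

```text
clock: 7.2
position: [583.8, -97.3, 82.9]
ee_rot: [1.0, -0.01, -0.003, 0.0]
contact_force: [1.1, 0.3, 0.2]
gripper_width: 50.0
grasp_force: 0.0
```

Call:
{"op": "send_rows", "data": {
  "series": [
    [[0, 0, -25], [0, 0, 0], 60],
    [[0, 0, -25], [0, 0, 0], 60],
    [[0, 0, 0], [0, 0, 0], 60],
    [[0, 0, 0], [0, 0, 0], 60]
  ]
}}

```text
clock: 7.6
position: [585.4, -97.1, 134.7]
ee_rot: [1.0, -0.01, 0.001, -0.0]
contact_force: [-0.3, 0.7, 0.3]
gripper_width: 59.9
grasp_force: 0.0
```

Run:
```python
from h import *
st()
im=get_image('wrist');c=camera_info('wrist')
for k in blobs(im,'orange',200):print(rect(c,k,44))
t=get_image('top');c=camera_info('top')
for n in('yellow','purple'):
    for k in blobs(t,n):print('top',n,rect(c,k,17))
```

```text
t7.6 p [585.4 -97.1 134.7] R [[1.0, -0.02, 0.001], [-0.02, -1.0, -0.001]] w59.9 g0.0 F [-0.3  0.7  0.3]
{'c': (585.6, -96.1), 'size': (90.7, 30.9), 'yaw': np.float64(-0.021)}
top yellow {'c': (573.0, 404.7), 'size': (92.6, 32.6), 'yaw': np.float64(-0.054)}
top purple {'c': (447.4, 411.2), 'size': (92.0, 33.8), 'yaw': np.float64(0.263)}
```

Call:
{"op": "send_rows", "data": {
  "series": [
    [[-13.4, -45.9, 0], [0, 0, 0], 60],
    [[-13.4, -45.9, 0], [0, 0, 0], 60],
    [[-13.4, -45.9, 0], [0, 0, 0], 60],
    [[-13.4, -45.9, 0], [0, 0, 0], 60],
    [[-13.4, -45.9, 0], [0, 0, 0], 60],
    [[-13.4, -45.9, 0], [0, 0, 0], 60],
    [[-13.4, -45.9, 0], [0, 0, 0], 60],
    [[-13.4, -45.9, 0], [0, 0, 0], 60]
  ]
}}

```text
clock: 8.5
position: [484.1, 273.4, 133.1]
ee_rot: [1.0, -0.01, -0.001, 0.001]
contact_force: [0.6, -0.5, 0.6]
gripper_width: 59.7
grasp_force: 0.0
```

Call:
{"op": "send_rows", "data": {
  "series": [
    [[-13.4, -45.9, 0], [0, 0, 0], 60],
    [[-13.4, -45.9, 0], [0, 0, 0], 60],
    [[-13.4, -45.9, 0], [0, 0, 0], 60],
    [[0, 0, 0], [0, 0, -0.142], 60],
    [[0, 0, 0], [0, 0, -0.142], 60],
    [[0, 0, 0], [0, 0, 0], 60],
    [[0, 0, 0], [0, 0, 0], 60],
    [[0, 0, 0], [0, 0, 0], 60]
  ]
}}

```text
clock: 9.3
position: [448.0, 410.0, 133.8]
ee_rot: [0.991, 0.13, -0.0, 0.0]
contact_force: [0.1, 0.8, -0.2]
gripper_width: 59.8
grasp_force: 0.0
```

```bash
cat >> h.py <<'E'
def go(tgt,s):
    # remaining shift in tool axes
    print('tool shift',(Ro.from_quat(s['ee_rot']).as_matrix().T@(np.array(tgt)-s['position'])).round(1))
E
python3 - <<'E'
from h import *
s=st();c=camera_info('wrist');im=get_image('wrist')
for n in('yellow','purple'):
    for k in blobs(im,n,200):print(n,rect(c,k,17))
go((448,411.2,6.5),s)
E
```

```text
t9.3 p [448.  410.  133.8] R [[0.966, 0.259, -0.001], [0.259, -0.966, 0.001]] w59.8 g0.0 F [ 0.1  0.8 -0.2]
yellow {'c': (559.3, 405.9), 'size': (63.6, 29.8), 'yaw': np.float64(-0.053)}
purple {'c': (448.3, 412.0), 'size': (91.1, 30.4), 'yaw': np.float64(0.263)}
tool shift [  0.4  -1.3 127.3]
```

Call:
{"op": "send_rows", "data": {
  "series": [
    [[0.5, -1.5, 40], [0, 0, 0], 60],
    [[0, 0, 40], [0, 0, 0], 60],
    [[0, 0, 30], [0, 0, 0], 60],
    [[0, 0, 17], [0, 0, 0], 60],
    [[0, 0, 0], [0, 0, 0], 60],
    [[0, 0, 0], [0, 0, 0], 20],
    [[0, 0, 0], [0, 0, 0], 20],
    [[0, 0, 0], [0, 0, 0], 20]
  ]
}}

```text
clock: 10.15
position: [448.9, 413.1, 9.3]
ee_rot: [0.991, 0.132, 0.001, -0.001]
contact_force: [0.7, 0.6, 5.0]
gripper_width: 27.6
grasp_force: 60.8
```

Call:
{"op": "send_rows", "data": {
  "series": [
    [[0, 0, 0], [0, 0, 0], 20],
    [[0, 0, 0], [0, 0, 0], 20],
    [[0, 0, 0], [0, 0, 0], 20],
    [[0, 0, -20], [0, 0, 0], 20],
    [[0, 0, -35], [0, 0, 0], 20],
    [[0, 0, -40], [0, 0, 0], 20],
    [[0, 0, -35], [0, 0, 0], 20],
    [[0, 0, 0], [0, 0, 0], 20]
  ]
}}

```text
clock: 10.95
position: [450.3, 414.8, 143.7]
ee_rot: [0.991, 0.132, 0.005, -0.004]
contact_force: [0.2, 0.3, 0.0]
gripper_width: 28.1
grasp_force: 60.1
```

Run:
```python
from h import *
held('purple')
```

```text
t10.9 p [450.3 414.8 143.7] R [[0.965, 0.262, 0.01], [0.262, -0.965, -0.007]] w28.1 g60.1 F [0.2 0.3 0. ]
held x -43.1..45.0  rect {'c': (451.1, 415.1), 'size': (88.2, 29.6), 'yaw': np.float64(0.266)}
```

Call:
{"op": "send_rows", "data": {
  "series": [
    [[0, 0, 0], [0, 0, 0.142], 20],
    [[0, 0, 0], [0, 0, 0.142], 20],
    [[14.5, 44, 0], [0, 0, 0], 20],
    [[14.5, 44, 0], [0, 0, 0], 20],
    [[14.5, 44, 0], [0, 0, 0], 20],
    [[14.5, 44, 0], [0, 0, 0], 20],
    [[14.5, 44, 0], [0, 0, 0], 20],
    [[14.5, 44, 0], [0, 0, 0], 20]
  ]
}}

```text
clock: 11.8
position: [529.1, 144.3, 136.0]
ee_rot: [1.0, -0.01, -0.001, 0.0]
contact_force: [1.5, 0.8, -0.7]
gripper_width: 28.0
grasp_force: 60.1
```

Call:
{"op": "send_rows", "data": {
  "series": [
    [[14.5, 44, 0], [0, 0, 0], 20],
    [[14.5, 44, 0], [0, 0, 0], 20],
    [[14.5, 44, 0], [0, 0, 0], 20],
    [[14.5, 44, 0], [0, 0, 0], 20],
    [[0, 0, 0], [0, 0, 0], 20],
    [[0, 0, 0], [0, 0, 0], 20],
    [[0, 0, 0], [0, 0, 0], 20],
    [[0, 0, 0], [0, 0, 0], 20]
  ]
}}

```text
clock: 12.6
position: [583.9, -29.5, 137.0]
ee_rot: [1.0, -0.009, -0.0, -0.0]
contact_force: [-0.1, 0.1, -0.7]
gripper_width: 27.9
grasp_force: 60.1
```

Run:
```python
from h import *
held('purple')
go((586.5,-28,36.5),st())
```

```text
t12.6 p [583.9 -29.5 137. ] R [[1.0, -0.018, -0.001], [-0.018, -1.0, -0.0]] w27.9 g60.1 F [-0.1  0.1 -0.7]
held x -44.8..46.3  rect {'c': (584.7, -28.3), 'size': (91.0, 30.4), 'yaw': np.float64(-0.018)}
t12.7 p [584.  -29.4 137.2] R [[1.0, -0.018, -0.0], [-0.018, -1.0, -0.0]] w27.9 g60.1 F [ 1.6 -0.7 -0.2]
tool shift [  2.5  -1.4 100.7]
```

Call:
{"op": "send_rows", "data": {
  "series": [
    [[2, -1.2, 35], [0, 0, 0], 20],
    [[0, 0, 30], [0, 0, 0], 20],
    [[0, 0, 20], [0, 0, 0], 20],
    [[0, 0, 10], [0, 0, 0], 20],
    [[0, 0, 5], [0, 0, 0], 20],
    [[0, 0, 1], [0, 0, 0], 20],
    [[0, 0, 0], [0, 0, 0], 20],
    [[0, 0, 0], [0, 0, 0], 20]
  ]
}}

```text
clock: 13.45
position: [587.1, -29.4, 37.4]
ee_rot: [1.0, -0.01, 0.001, -0.0]
contact_force: [0.6, 0.1, 0.3]
gripper_width: 28.1
grasp_force: 60.1
```

Call:
{"op": "send_rows", "data": {
  "series": [
    [[0, 0, 0], [0, 0, 0], 50],
    [[0, 0, 0], [0, 0, 0], 50],
    [[0, 0, 0], [0, 0, 0], 50],
    [[0, 0, 0], [0, 0, 0], 50],
    [[0, 0, -20], [0, 0, 0], 50],
    [[0, 0, -30], [0, 0, 0], 50],
    [[0, 0, -25], [0, 0, 0], 60],
    [[0, 0, -25], [0, 0, 0], 60]
  ]
}}

```text
clock: 14.25
position: [586.3, -29.6, 137.4]
ee_rot: [1.0, -0.01, 0.0, -0.0]
contact_force: [1.4, -0.3, -0.6]
gripper_width: 60.4
grasp_force: 0.0
```

Run:
```python
from h import *
s=st()
im=get_image('wrist');c=camera_info('wrist')
for n in('orange','purple'):
  for k in blobs(im,n,200):print(n,rect(c,k,44))
t=get_image('top');c=camera_info('top')
for n in('yellow','purple','orange'):
    for k in blobs(t,n):print('top',n,rect(c,k,17 if n=='yellow' else 44))
go((573,404.7,s['position'][2]),s)
```

```text
t14.2 p [586.3 -29.6 137.4] R [[1.0, -0.02, 0.0], [-0.02, -1.0, -0.0]] w60.4 g0.0 F [ 1.4 -0.3 -0.6]
orange {'c': (587.5, -96.8), 'size': (94.2, 35.1), 'yaw': np.float64(-0.021)}
purple {'c': (587.9, -28.2), 'size': (94.6, 33.0), 'yaw': np.float64(-0.019)}
top yellow {'c': (573.1, 404.5), 'size': (92.9, 32.9), 'yaw': np.float64(-0.054)}
top purple {'c': (562.7, -28.3), 'size': (45.2, 33.8), 'yaw': np.float64(0.022)}
top orange {'c': (569.9, -95.7), 'size': (62.4, 33.9), 'yaw': np.float64(0.015)}
top orange {'c': (742.1, -303.7), 'size': (61.2, 58.2), 'yaw': np.float64(0.842)}
top orange {'c': (740.8, 294.7), 'size': (131.9, 94.7), 'yaw': np.float64(-1.553)}
tool shift [ -21.9 -433.9    0. ]
```

Call:
{"op": "send_rows", "data": {
  "series": [
    [[-2.2, -43.4, 0], [0, 0, 0], 60],
    [[-2.2, -43.4, 0], [0, 0, 0], 60],
    [[-2.2, -43.4, 0], [0, 0, 0], 60],
    [[-2.2, -43.4, 0], [0, 0, 0], 60],
    [[-2.2, -43.4, 0], [0, 0, 0], 60],
    [[-2.2, -43.4, 0], [0, 0, 0], 60],
    [[-2.2, -43.4, 0], [0, 0, 0], 60],
    [[-2.2, -43.4, 0], [0, 0, 0], 60]
  ]
}}

```text
clock: 15.15
position: [575.0, 319.5, 135.5]
ee_rot: [1.0, -0.01, -0.001, 0.0]
contact_force: [1.7, 0.1, -0.1]
gripper_width: 59.8
grasp_force: 0.0
```

Call:
{"op": "send_rows", "data": {
  "series": [
    [[-2.2, -43.4, 0], [0, 0, 0], 60],
    [[-2.2, -43.4, 0], [0, 0, 0], 60],
    [[0, 0, 0], [0, 0, 0.034], 60],
    [[0, 0, 0], [0, 0, 0], 60],
    [[0, 0, 0], [0, 0, 0], 60],
    [[0, 0, 0], [0, 0, 0], 60],
    [[0, 0, 0], [0, 0, 0], 60]
  ]
}}

```text
clock: 15.85
position: [573.3, 403.8, 136.5]
ee_rot: [1.0, -0.027, -0.0, 0.0]
contact_force: [0.6, 0.2, -0.5]
gripper_width: 59.8
grasp_force: 0.0
```

Run:
```python
from h import *
s=st();c=camera_info('wrist');im=get_image('wrist')
for k in blobs(im,'yellow',200):r=rect(c,k,17);print(r)
go((*r['c'],7),s)
```

```text
t15.8 p [573.3 403.8 136.5] R [[0.998, -0.055, -0.0], [-0.055, -0.998, 0.0]] w59.8 g0.0 F [ 0.6  0.2 -0.5]
{'c': (572.8, 405.1), 'size': (89.6, 29.8), 'yaw': np.float64(-0.051)}
tool shift [ -0.5  -1.3 129.5]
```

Call:
{"op": "send_rows", "data": {
  "series": [
    [[-0.5, -1, 40], [0, 0, 0], 60],
    [[0, 0, 40], [0, 0, 0], 60],
    [[0, 0, 30], [0, 0, 0], 60],
    [[0, 0, 19], [0, 0, 0], 60],
    [[0, 0, 0], [0, 0, 0], 60],
    [[0, 0, 0], [0, 0, 0], 20],
    [[0, 0, 0], [0, 0, 0], 20],
    [[0, 0, 0], [0, 0, 0], 20]
  ]
}}

```text
clock: 16.7
position: [573.6, 406.8, 9.8]
ee_rot: [1.0, -0.027, 0.001, -0.001]
contact_force: [-0.3, -0.6, 5.2]
gripper_width: 28.2
grasp_force: 60.9
```

Call:
{"op": "send_rows", "data": {
  "series": [
    [[0, 0, 0], [0, 0, 0], 20],
    [[0, 0, 0], [0, 0, 0], 20],
    [[0, 0, 0], [0, 0, 0], 20],
    [[0, 0, -20], [0, 0, 0], 20],
    [[0, 0, -35], [0, 0, 0], 20],
    [[0, 0, -40], [0, 0, 0], 20],
    [[0, 0, -35], [0, 0, 0], 20],
    [[0, 0, 0], [0, 0, -0.034], 20]
  ]
}}

```text
clock: 17.5
position: [575.2, 408.1, 144.8]
ee_rot: [1.0, -0.009, 0.005, -0.004]
contact_force: [0.7, 0.6, -0.3]
gripper_width: 27.9
grasp_force: 60.3
```

Run:
```python
from h import *
s=st();go((587.5,40.3,s['position'][2]),s)
```

```text
t17.5 p [575.2 408.1 144.8] R [[1.0, -0.018, 0.01], [-0.018, -1.0, -0.009]] w27.9 g60.3 F [ 0.7  0.6 -0.3]
tool shift [ 19.  367.5  -3. ]
```

Call:
{"op": "send_rows", "data": {
  "series": [
    [[2.2, 45.6, 0], [0, 0, 0], 20],
    [[2.2, 45.6, 0], [0, 0, 0], 20],
    [[2.2, 45.6, 0], [0, 0, 0], 20],
    [[2.2, 45.6, 0], [0, 0, 0], 20],
    [[2.2, 45.6, 0], [0, 0, 0], 20],
    [[2.2, 45.6, 0], [0, 0, 0], 20],
    [[2.2, 45.6, 0], [0, 0, 0], 20],
    [[2.2, 45.6, 0], [0, 0, 0], 20]
  ]
}}

```text
clock: 18.3
position: [582.4, 39.0, 137.5]
ee_rot: [1.0, -0.01, 0.0, -0.0]
contact_force: [1.9, -0.9, -1.3]
gripper_width: 28.1
grasp_force: 60.2
```

Call:
{"op": "send_rows", "data": {
  "series": [
    [[0, 0, 0], [0, 0, 0], 20],
    [[0, 0, 0], [0, 0, 0], 20],
    [[0, 0, 0], [0, 0, 0], 20],
    [[0, 0, 0], [0, 0, 0], 20]
  ]
}}

```text
clock: 18.7
position: [583.0, 42.0, 137.3]
ee_rot: [1.0, -0.009, 0.0, -0.0]
contact_force: [-0.1, 0.3, -0.8]
gripper_width: 27.8
grasp_force: 60.2
```

Run:
```python
from h import *
held('yellow');im=get_image('wrist');c=camera_info('wrist')
for n in('orange','purple'):
  for k in blobs(im,n,200):print(n,rect(c,k,44))
go((587.5,40.1,37),st())
```

```text
t18.7 p [583.   42.  137.3] R [[1.0, -0.018, 0.0], [-0.018, -1.0, -0.0]] w27.8 g60.2 F [-0.1  0.3 -0.8]
held x -44.1..46.6  rect {'c': (584.2, 43.0), 'size': (90.7, 30.0), 'yaw': np.float64(-0.02)}
orange {'c': (586.2, -92.6), 'size': (90.6, 36.8), 'yaw': np.float64(-0.022)}
purple {'c': (587.0, -26.7), 'size': (90.7, 34.3), 'yaw': np.float64(-0.018)}
t18.8 p [582.9  42.  137.2] R [[1.0, -0.018, -0.0], [-0.018, -1.0, -0.0]] w27.9 g60.2 F [ 0.8 -0.5 -1.1]
tool shift [  4.6   1.8 100.2]
```

Call:
{"op": "send_rows", "data": {
  "series": [
    [[3.8, 1.8, 35], [0, 0, 0], 20],
    [[0, 0, 30], [0, 0, 0], 20],
    [[0, 0, 20], [0, 0, 0], 20],
    [[0, 0, 10], [0, 0, 0], 20],
    [[0, 0, 5], [0, 0, 0], 20],
    [[0, 0, 1], [0, 0, 0], 20],
    [[0, 0, 0], [0, 0, 0], 20],
    [[0, 0, 0], [0, 0, 0], 20]
  ]
}}

```text
clock: 19.6
position: [587.3, 39.2, 37.2]
ee_rot: [1.0, -0.01, 0.001, -0.0]
contact_force: [0.2, -0.2, -0.5]
gripper_width: 27.5
grasp_force: 60.2
```

Call:
{"op": "send_rows", "data": {
  "series": [
    [[0, 0, 0], [0, 0, 0], 50],
    [[0, 0, 0], [0, 0, 0], 50],
    [[0, 0, 0], [0, 0, 0], 50],
    [[0, 0, 0], [0, 0, 0], 50],
    [[0, 0, -20], [0, 0, 0], 50],
    [[0, 0, -30], [0, 0, 0], 50],
    [[0, 0, -25], [0, 0, 0], 60],
    [[0, 0, -25], [0, 0, 0], 60]
  ]
}}

```text
clock: 20.4
position: [586.6, 38.8, 137.4]
ee_rot: [1.0, -0.01, 0.0, -0.0]
contact_force: [0.5, 0.2, -0.8]
gripper_width: 60.1
grasp_force: 0.0
```

Call:
{"op": "send_rows", "data": {
  "series": [
    [[-45, 0, -15], [0, 0, 0], 0],
    [[-45, 0, -15], [0, 0, 0], 0],
    [[-45, 0, -15], [0, 0, 0], 0],
    [[-20, -20, 0], [0, 0, 0], 0],
    [[0, -20, 0], [0, 0, 0], 0],
    [[0, 0, 0], [0, 0, 0], 0],
    [[0, 0, 0], [0, 0, 0], 0],
    [[0, 0, 0], [0, 0, 0], 0]
  ]
}}

```text
clock: 21.2
position: [432.6, 81.5, 181.1]
ee_rot: [1.0, -0.01, -0.0, 0.0]
contact_force: [0.4, -0.3, 0.1]
gripper_width: -0.2
grasp_force: 0.0
```

Run:
```python
from h import *
s=st();im=get_image('wrist');c=camera_info('wrist')
cv2.imwrite("pics/w4.png",cv2.resize(im[:,:,::-1],(800,600)))
for n in('orange','purple','yellow'):
  for k in blobs(im,n,200):print(n,rect(c,k,44))
for k in blobs(im,'green',100):r=rect(c,k,45);print('g',r)
go((*r['c'],60),s)
```

```text
t21.2 p [432.6  81.5 181.1] R [[1.0, -0.02, -0.001], [-0.02, -1.0, 0.0]] w-0.2 g0.0 F [ 0.4 -0.3  0.1]
orange {'c': (551.2, -91.6), 'size': (38.3, 25.7), 'yaw': np.float64(1.536)}
purple {'c': (552.3, -25.7), 'size': (35.2, 28.0), 'yaw': np.float64(1.541)}
yellow {'c': (553.8, 41.3), 'size': (31.3, 28.8), 'yaw': np.float64(1.546)}
g {'c': (438.4, 82.0), 'size': (32.3, 31.5), 'yaw': np.float64(-0.021)}
tool shift [  5.9  -0.6 121.1]
```

View pics/w4.png

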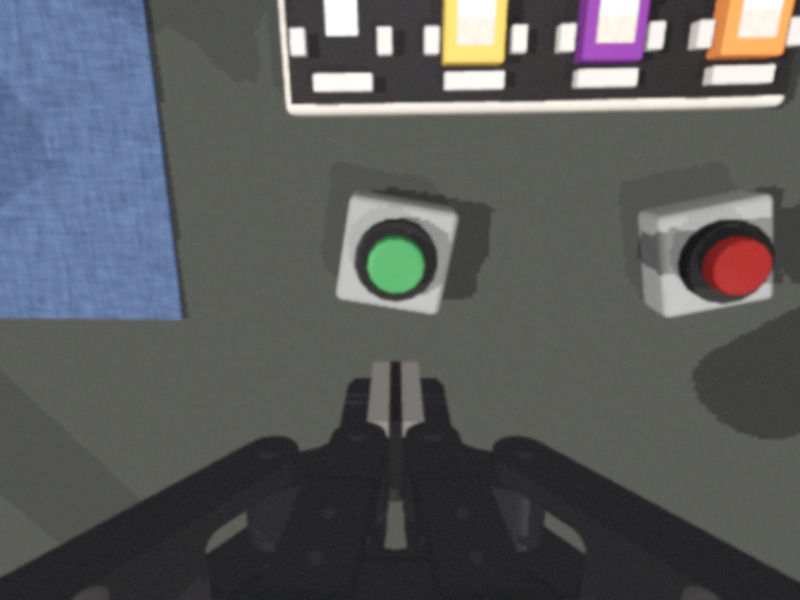

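Yellow, purple and orange sit between their stops at the top of the picture. The green button is at (396,263) and is next to be pressed.

Call:
{"op": "send_rows", "data": {
  "series": [
    [[6, -0.5, 40], [0, 0, 0], 0],
    [[0, 0, 40], [0, 0, 0], 0],
    [[0, 0, 30], [0, 0, 0], 0],
    [[0, 0, 10], [0, 0, 0], 0],
    [[0, 0, 3], [0, 0, 0], 0],
    [[0, 0, 3], [0, 0, 0], 0],
    [[0, 0, 0], [0, 0, 0], 0],
    [[0, 0, 0], [0, 0, 0], 0]
  ]
}}

```text
clock: 22.05
position: [439.3, 82.7, 56.4]
ee_rot: [1.0, -0.01, 0.001, -0.001]
contact_force: [-0.0, 0.1, 0.2]
gripper_width: 0.1
grasp_force: 0.0
```

Call:
{"op": "send_rows", "data": {
  "series": [
    [[0, 0, 3], [0, 0, 0], 0],
    [[0, 0, 0], [0, 0, 0], 0]
  ]
}}

```text
clock: 22.25
position: [438.5, 82.4, 52.5]
ee_rot: [1.0, -0.01, 0.0, -0.0]
contact_force: [-0.4, 0.5, -0.6]
gripper_width: 0.0
grasp_force: 0.0
```

Call:
{"op": "send_rows", "data": {
  "series": [
    [[0, 0, 3], [0, 0, 0], 0],
    [[0, 0, 0], [0, 0, 0], 0]
  ]
}}

```text
clock: 22.45
position: [438.8, 82.5, 49.4]
ee_rot: [1.0, -0.01, 0.0, -0.0]
contact_force: [-0.6, 0.9, 2.4]
gripper_width: 0.1
grasp_force: 1.4
```

Call:
{"op": "send_rows", "data": {
  "series": [
    [[0, 0, 2], [0, 0, 0], 0],
    [[0, 0, 0], [0, 0, 0], 0]
  ]
}}

```text
clock: 22.65
position: [438.8, 82.5, 47.4]
ee_rot: [1.0, -0.01, 0.0, -0.0]
contact_force: [-1.0, -0.9, 4.4]
gripper_width: -0.1
grasp_force: 2.0
```

Call:
{"op": "send_rows", "data": {
  "series": [
    [[0, 0, 2], [0, 0, 0], 0],
    [[0, 0, 0], [0, 0, 0], 0]
  ]
}}

```text
clock: 22.85
position: [438.8, 82.5, 46.0]
ee_rot: [1.0, -0.01, 0.0, 0.0]
contact_force: [-3.4, -0.2, 10.6]
gripper_width: 0.1
grasp_force: 4.8
```

Call:
{"op": "send_rows", "data": {
  "series": [
    [[0, 0, 2], [0, 0, 0], 0],
    [[0, 0, 0], [0, 0, 0], 0],
    [[0, 0, 0], [0, 0, 0], 0]
  ]
}}

```text
clock: 23.15
position: [438.9, 82.5, 45.7]
ee_rot: [1.0, -0.009, 0.001, 0.0]
contact_force: [-7.1, 0.4, 26.3]
gripper_width: -0.1
grasp_force: 12.8
```

The green button bottomed at 26 N. I'll release it and look at the rack.

Call:
{"op": "send_rows", "data": {
  "series": [
    [[0, 0, -15], [0, 0, 0], 0],
    [[0, 0, -25], [0, 0, 0], 0],
    [[9.9, 39.2, -19.5], [0, 0, 0], 30],
    [[9.9, 39.2, -19.5], [0, 0, 0], 60],
    [[9.9, 39.2, -19.5], [0, 0, 0], 60],
    [[9.9, 39.2, -19.5], [0, 0, 0], 60],
    [[9.9, 39.2, -19.5], [0, 0, 0], 60],
    [[9.9, 39.2, -19.5], [0, 0, 0], 60]
  ]
}}

```text
clock: 23.95
position: [492.9, -155.6, 200.5]
ee_rot: [1.0, -0.01, -0.0, -0.0]
contact_force: [1.5, 0.3, -0.0]
gripper_width: 59.9
grasp_force: 0.0
```

Call:
{"op": "send_rows", "data": {
  "series": [
    [[9.9, 39.2, -19.5], [0, 0, 0], 60],
    [[9.9, 39.2, -19.5], [0, 0, 0], 60],
    [[9.9, 39.2, -19.5], [0, 0, 0], 60],
    [[9.9, 39.2, -19.5], [0, 0, 0], 60],
    [[9.9, 39.2, -19.5], [0, 0, 0], 60],
    [[0, 0, 0], [0, 0, 0], 60],
    [[0, 0, 0], [0, 0, 0], 60],
    [[0, 0, 0], [0, 0, 0], 60]
  ]
}}

```text
clock: 24.75
position: [538.3, -350.0, 296.3]
ee_rot: [1.0, -0.01, -0.001, -0.001]
contact_force: [-0.4, -0.9, -0.3]
gripper_width: 59.9
grasp_force: 0.0
```

Run:
```python
from h import *
s=st();im=get_image('wrist');cv2.imwrite("pics/w5.png",cv2.resize(im[:,:,::-1],(800,600)))
t=get_image('top');cv2.imwrite("pics/t5.png",cv2.resize(t[150:270,195:455,::-1],None,fx=3,fy=3,interpolation=cv2.INTER_CUBIC))
c=camera_info('top')
for n in('yellow','purple','orange'):
    for k in blobs(t,n):print('top',n,rect(c,k,44))
```

```text
t24.8 p [ 538.3 -350.   296.3] R [[1.0, -0.019, -0.002], [-0.019, -1.0, -0.002]] w59.9 g0.0 F [-0.4 -0.9 -0.3]
top yellow {'c': (585.8, 41.5), 'size': (93.5, 33.9), 'yaw': np.float64(-0.017)}
top purple {'c': (585.5, -27.8), 'size': (91.0, 33.9), 'yaw': np.float64(0.018)}
top orange {'c': (584.3, -95.4), 'size': (91.1, 33.9), 'yaw': np.float64(0.011)}
top orange {'c': (741.5, 294.9), 'size': (132.7, 96.2), 'yaw': np.float64(1.563)}
```

View pics/w5.png

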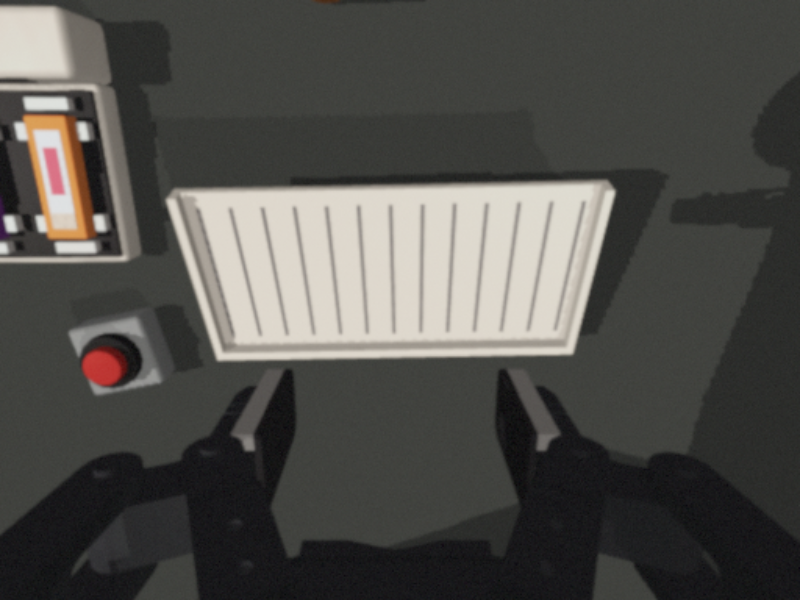

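View pics/t5.png

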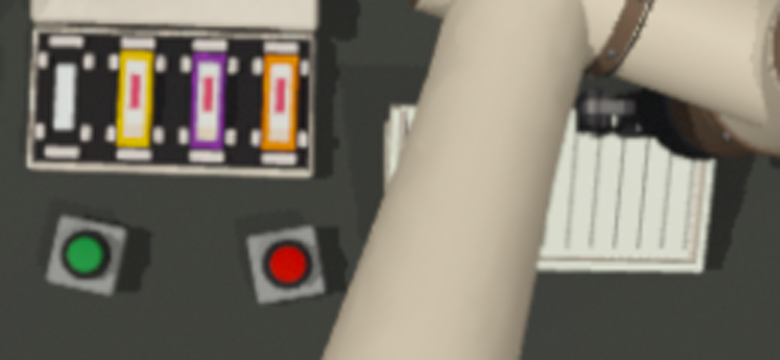

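All carriers are in their bays. In the wrist view the rack rim corners are at about (169,196), (613,187), (574,354) and (218,359). From the first top view they were at (509,289), (679,294), (673,376) and (504,374). I'll cast these to get the rack pose.

Run:
```python
from h import *
from scipy.optimize import least_squares
P=np.array([[75,150,10],[75,-150,10],[-75,-150,10],[-75,150,10.]])
def world(p,P):return P@Ro.from_euler('ZY',[p[2],-.35]).as_matrix().T+[p[0],p[1],55]
for n,px in(('wrist',[[169,196],[613,187],[574,354],[218,359]]),('top',[[509,289],[679,294],[673,376],[504,374]])):
    c=camera_info(n);px=np.array(px)*.64
    def f(p):
        W=world(p,P);return np.concatenate([(cast(c,px[i:i+1],W[i,2])-W[i])[0,:2] for i in range(4)])
    r=least_squares(f,[510,-355,0]);print(n,r.x.round(3),r.fun.round(1))
s=st();print(s['joints'])
```

```text
wrist [ 5.08875e+02 -3.46673e+02  1.00000e-03] [ 0.9 -1.2  1.1  2.1 -1.5 -1.1 -0.4  0.3]
top [ 5.07516e+02 -3.46838e+02  1.00000e-03] [ 3.2  1.5  0.5  0.4 -1.4 -4.3 -2.4  2.5]
t24.9 p [ 538.5 -349.7  297. ] R [[1.0, -0.018, -0.002], [-0.018, -1.0, -0.001]] w59.8 g0.0 F [0.6 0.1 0. ]
[-3.24549379e-01  3.81544770e-01  1.66331044e-01 -3.52012362e-04
 -1.35729777e+00  1.87696807e+00]
```

Call:
{"op": "send_rows", "data": {
  "series": [
    [[6, -36.3, 28], [0, 0, 0], 50],
    [[6, -36.3, 28], [0, 0, 0], 50],
    [[6, -36.3, 28], [0, 0, 0], 50],
    [[6, -36.3, 28], [0, 0, 0], 50],
    [[6, -36.3, 28], [0, 0, 0], 50],
    [[6, -36.3, 28], [0, 0, 0], 50],
    [[6, -36.3, 28], [0, 0, 0], 50],
    [[0, 0, 0], [0, 0, 0], 50]
  ]
}}

```text
clock: 25.65
position: [583.3, -93.1, 97.7]
ee_rot: [1.0, -0.007, -0.004, -0.0]
contact_force: [-0.8, -0.4, 0.2]
gripper_width: 49.8
grasp_force: 0.0
```

Call:
{"op": "send_rows", "data": {
  "series": [
    [[0, 0, 0], [0, 0, 0], 50],
    [[0, 0, 0], [0, 0, 0], 50],
    [[0, 0, 0], [0, 0, 0], 50]
  ]
}}

```text
clock: 25.95
position: [586.3, -98.5, 103.1]
ee_rot: [1.0, -0.01, 0.001, -0.0]
contact_force: [-0.5, -0.1, 1.3]
gripper_width: 50.0
grasp_force: 0.0
```

Run:
```python
from h import *
s=st();im=get_image('wrist');c=camera_info('wrist')
for n in('orange','purple','yellow'):
  for k in blobs(im,n,200):print(n,rect(c,k,44))
go((585,-96.5,36),s)
```

```text
t25.9 p [586.3 -98.5 103.1] R [[1.0, -0.021, 0.002], [-0.021, -1.0, -0.0]] w50.0 g0.0 F [-0.5 -0.1  1.3]
orange {'c': (592.3, 22.7), 'size': (92.5, 33.6), 'yaw': np.float64(0.306)}
orange {'c': (586.2, -96.2), 'size': (90.5, 30.9), 'yaw': np.float64(-0.022)}
purple {'c': (586.2, -30.4), 'size': (92.0, 34.4), 'yaw': np.float64(-0.023)}
yellow {'c': (587.3, 36.1), 'size': (90.6, 37.2), 'yaw': np.float64(-0.016)}
tool shift [-1.5 -1.9 67.1]
```

Call:
{"op": "send_rows", "data": {
  "series": [
    [[-0.5, -2, 25], [0, 0, 0], 50],
    [[0, 0, 25], [0, 0, 0], 50],
    [[0, 0, 17], [0, 0, 0], 50],
    [[0, 0, 0], [0, 0, 0], 50],
    [[0, 0, 0], [0, 0, 0], 20],
    [[0, 0, 0], [0, 0, 0], 20],
    [[0, 0, 0], [0, 0, 0], 20],
    [[0, 0, 0], [0, 0, 0], 20]
  ]
}}

```text
clock: 26.8
position: [586.5, -95.9, 36.4]
ee_rot: [1.0, -0.01, 0.002, 0.0]
contact_force: [-0.0, -0.2, 4.9]
gripper_width: 27.7
grasp_force: 60.8
```

Call:
{"op": "send_rows", "data": {
  "series": [
    [[0, 0, 0], [0, 0, 0], 20],
    [[0, 0, 0], [0, 0, 0], 20],
    [[0, 0, -20], [0, 0, 0], 20],
    [[0, 0, -35], [0, 0, 0], 20],
    [[0, 0, -40], [0, 0, 0], 20],
    [[0, 0, -30], [0, 0, 0], 20],
    [[0, 0, 0], [0, 0, -0.02], 20],
    [[0, 0, 0], [0, 0, 0], 20]
  ]
}}

```text
clock: 27.6
position: [585.2, -95.4, 160.2]
ee_rot: [1.0, 0.0, 0.001, -0.0]
contact_force: [-0.4, 0.1, -0.8]
gripper_width: 28.0
grasp_force: 60.1
```

Run:
```python
from h import *
held('orange');s=st();go((465,-276.7,160),s)
```

```text
t27.6 p [585.2 -95.4 160.2] R [[1.0, 0.0, 0.001], [0.0, -1.0, -0.001]] w28.0 g60.1 F [-0.4  0.1 -0.8]
held x -43.7..46.2  rect {'c': (586.5, -94.3), 'size': (89.9, 29.6), 'yaw': np.float64(0.001)}
t27.6 p [584.5 -95.5 159. ] R [[1.0, -0.0, -0.002], [-0.0, -1.0, -0.001]] w28.0 g60.1 F [ 0.2 -0.7 -0.4]
tool shift [-119.4  181.2   -1. ]
```

Call:
{"op": "send_rows", "data": {
  "series": [
    [[-24, 36.2, 0], [0, 0, 0], 20],
    [[-24, 36.2, 0], [0, 0, 0], 20],
    [[-24, 36.2, 0], [0, 0, 0], 20],
    [[-24, 36.2, 0], [0, 0, 0], 20],
    [[-24, 36.2, 0], [0, 0, 0], 20],
    [[0, 0, 0], [0, 0.117, 0], 20],
    [[0, 0, 0], [0, 0.117, 0], 20],
    [[0, 0, 0], [0, 0.116, 0], 20]
  ]
}}

```text
clock: 28.45
position: [464.0, -276.7, 158.0]
ee_rot: [0.985, -0.001, 0.175, -0.0]
contact_force: [0.2, -0.3, -0.9]
gripper_width: 28.0
grasp_force: 60.1
```

Call:
{"op": "send_rows", "data": {
  "series": [
    [[0, 0, 0], [0, 0, 0], 20],
    [[0, 0, 0], [0, 0, 0], 20],
    [[0, 0, 0], [0, 0, 0], 20]
  ]
}}

```text
clock: 28.75
position: [466.0, -276.8, 159.4]
ee_rot: [0.985, 0.0, 0.173, 0.0]
contact_force: [0.2, 0.1, -0.9]
gripper_width: 27.7
grasp_force: 60.1
```

Run:
```python
from h import *
s=st();go((488.1,-276.7,55.1),s)
cv2.imwrite("pics/w6.png",cv2.resize(get_image('wrist')[:,:,::-1],(800,600)))
```

```text
t28.8 p [ 466.  -276.8  159.4] R [[0.94, 0.001, 0.341], [0.001, -1.0, 0.0]] w27.7 g60.1 F [ 0.2  0.1 -0.9]
tool shift [-1.480e+01 -1.000e-01  1.055e+02]
```

View pics/w6.png

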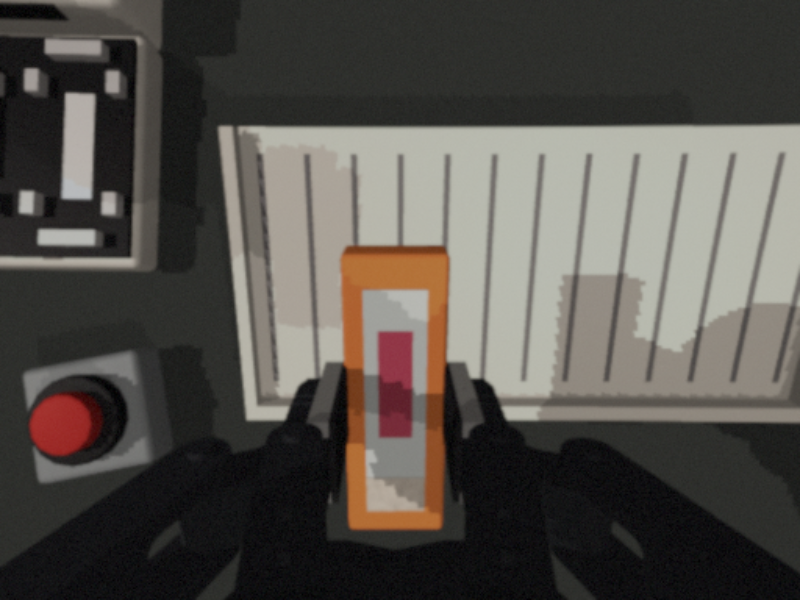

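Orange is square to the board and clear of the lip. I'll lower it slowly.

Call:
{"op": "send_rows", "data": {
  "series": [
    [[-14, 0, 35], [0, 0, 0], 20],
    [[0, 0, 30], [0, 0, 0], 20],
    [[0, 0, 20], [0, 0, 0], 20],
    [[0, 0, 10], [0, 0, 0], 20],
    [[0, 0, 5], [0, 0, 0], 20],
    [[0, 0, 2], [0, 0, 0], 20],
    [[0, 0, 0], [0, 0, 0], 20],
    [[0, 0, 0], [0, 0, 0], 20]
  ]
}}

```text
clock: 29.6
position: [487.6, -276.9, 60.2]
ee_rot: [0.985, 0.0, 0.175, 0.0]
contact_force: [-0.1, -0.3, -0.6]
gripper_width: 27.8
grasp_force: 60.1
```

Run:
```python
from h import *
s=st();go((488.1,-276.7,55.1),s)
```

```text
t29.6 p [ 487.6 -276.9   60.2] R [[0.939, 0.001, 0.344], [0.0, -1.0, 0.001]] w27.8 g60.1 F [-0.1 -0.3 -0.6]
tool shift [-1.3 -0.2  4.9]
```

Call:
{"op": "send_rows", "data": {
  "series": [
    [[-1, 0, 2.5], [0, 0, 0], 20],
    [[0, 0, 0], [0, 0, 0], 20],
    [[0, 0, 0], [0, 0, 0], 20]
  ]
}}

```text
clock: 29.9
position: [487.1, -276.8, 56.7]
ee_rot: [0.985, 0.0, 0.174, 0.0]
contact_force: [-0.4, -0.3, -0.9]
gripper_width: 28.2
grasp_force: 60.1
```

Call:
{"op": "send_rows", "data": {
  "series": [
    [[0, 0, 1.5], [0, 0, 0], 20],
    [[0, 0, 0], [0, 0, 0], 20],
    [[0, 0, 0], [0, 0, 0], 20]
  ]
}}

```text
clock: 30.2
position: [487.7, -276.7, 55.0]
ee_rot: [0.985, 0.0, 0.174, -0.0]
contact_force: [-0.0, 0.6, -0.3]
gripper_width: 27.7
grasp_force: 60.1
```

Call:
{"op": "send_rows", "data": {
  "series": [
    [[0, 0, 1], [0, 0, 0], 20],
    [[0, 0, 0], [0, 0, 0], 20],
    [[0, 0, 0], [0, 0, 0], 20]
  ]
}}

```text
clock: 30.5
position: [488.0, -276.8, 54.6]
ee_rot: [0.985, 0.0, 0.174, 0.0]
contact_force: [-3.1, 1.6, 4.4]
gripper_width: 27.7
grasp_force: 60.9
```

Contact made; release.

Call:
{"op": "send_rows", "data": {
  "series": [
    [[0, 0, 0], [0, 0, 0], 50],
    [[0, 0, 0], [0, 0, 0], 50],
    [[0, 0, 0], [0, 0, 0], 50],
    [[0, 0, 0], [0, 0, 0], 50],
    [[0, 0, -20], [0, 0, 0], 50],
    [[0, 0, -40], [0, 0, 0], 50],
    [[0, 0, -40], [0, 0, 0], 50],
    [[0, 0, 0], [0, 0, 0], 50]
  ]
}}

```text
clock: 31.3
position: [455.3, -277.9, 153.7]
ee_rot: [0.984, 0.001, 0.179, 0.002]
contact_force: [-0.1, -0.8, 0.5]
gripper_width: 50.0
grasp_force: 0.0
```

Call:
{"op": "send_rows", "data": {
  "series": [
    [[0, 0, 0], [0, -0.117, 0], 50],
    [[0, 0, 0], [0, -0.117, 0], 50],
    [[0, 0, 0], [0, -0.116, 0], 50],
    [[0, 0, 0], [0, 0, 0], 50],
    [[0, 0, 0], [0, 0, 0], 50],
    [[0, 0, 0], [0, 0, 0], 50]
  ]
}}

```text
clock: 31.9
position: [452.9, -276.5, 147.5]
ee_rot: [1.0, -0.0, -0.0, -0.0]
contact_force: [0.3, -0.8, 0.3]
gripper_width: 50.3
grasp_force: 0.0
```

Run:
```python
from h import *
s=st();im=get_image('wrist');cv2.imwrite("pics/w7.png",cv2.resize(im[:,:,::-1],(800,600)))
t=get_image('top');c=camera_info('top')
for n in('yellow','purple','orange'):
    for k in blobs(t,n):print('top',n,rect(c,k,44))
go((586.3,-28,95),s)
```

```text
t31.9 p [ 452.9 -276.5  147.5] R [[1.0, -0.0, -0.0], [-0.0, -1.0, -0.001]] w50.3 g0.0 F [ 0.3 -0.8  0.3]
top yellow {'c': (586.6, 41.5), 'size': (91.8, 34.2), 'yaw': np.float64(-0.016)}
top purple {'c': (585.5, -27.8), 'size': (91.0, 33.9), 'yaw': np.float64(0.018)}
top orange {'c': (742.1, -303.7), 'size': (61.2, 58.2), 'yaw': np.float64(0.842)}
top orange {'c': (740.8, 294.6), 'size': (131.8, 94.7), 'yaw': np.float64(-1.553)}
tool shift [ 133.3 -248.5   52.7]
```

View pics/w7.png

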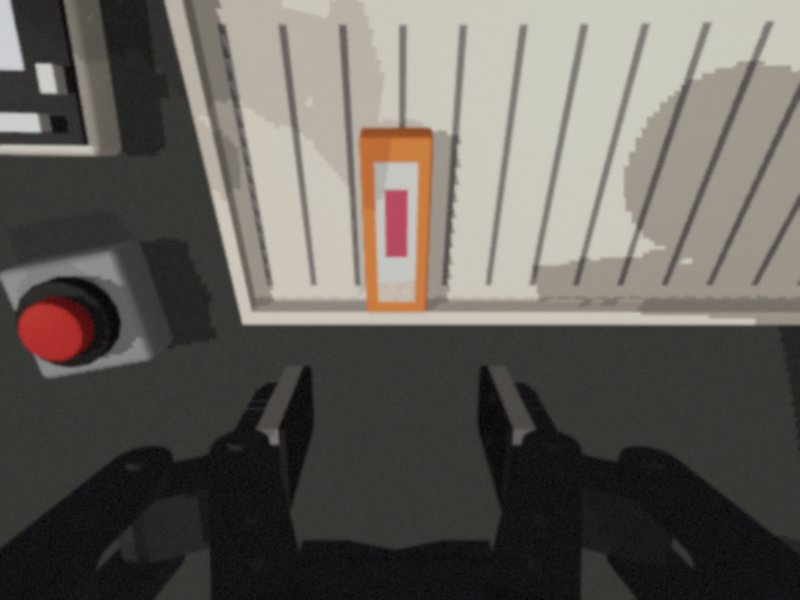

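Orange lies flat on the board at (397,220), low end by the lip. Next is purple.

Call:
{"op": "send_rows", "data": {
  "series": [
    [[22.2, -41.4, 0], [0, 0, 0], 50],
    [[22.2, -41.4, 0], [0, 0, 0], 50],
    [[22.2, -41.4, 0], [0, 0, 0], 50],
    [[22.2, -41.4, 0], [0, 0, 0], 50],
    [[22.2, -41.4, 0], [0, 0, 0], 50],
    [[22.2, -41.4, 0], [0, 0, 0], 50],
    [[0, 0, 35], [0, 0, 0.02], 50],
    [[0, 0, 0], [0, 0, 0], 50]
  ]
}}

```text
clock: 32.8
position: [583.5, -27.6, 109.2]
ee_rot: [1.0, -0.01, -0.004, 0.0]
contact_force: [-1.1, -0.7, -1.1]
gripper_width: 49.9
grasp_force: 0.0
```

Call:
{"op": "send_rows", "data": {
  "series": [
    [[0, 0, 0], [0, 0, 0], 50],
    [[0, 0, 0], [0, 0, 0], 50],
    [[0, 0, 0], [0, 0, 0], 50]
  ]
}}

```text
clock: 33.1
position: [587.4, -29.2, 114.7]
ee_rot: [1.0, -0.01, 0.001, -0.0]
contact_force: [0.9, -0.2, -1.2]
gripper_width: 49.6
grasp_force: 0.0
```

Run:
```python
from h import *
s=st();im=get_image('wrist');c=camera_info('wrist')
for k in blobs(im,'purple',200):print(rect(c,k,44))
go((586.3,-28.5,37),s)
```

```text
t33.1 p [587.4 -29.2 114.7] R [[1.0, -0.021, 0.003], [-0.021, -1.0, -0.0]] w49.6 g0.0 F [ 0.9 -0.2 -1.2]
{'c': (586.6, -28.4), 'size': (91.3, 31.8), 'yaw': np.float64(-0.017)}
tool shift [-1.3 -0.6 77.7]
```

Call:
{"op": "send_rows", "data": {
  "series": [
    [[-1, -0.5, 30], [0, 0, 0], 50],
    [[0, 0, 30], [0, 0, 0], 50],
    [[0, 0, 17], [0, 0, 0], 50],
    [[0, 0, 0], [0, 0, 0], 50],
    [[0, 0, 0], [0, 0, 0], 20],
    [[0, 0, 0], [0, 0, 0], 20],
    [[0, 0, 0], [0, 0, 0], 20],
    [[0, 0, 0], [0, 0, 0], 20]
  ]
}}

```text
clock: 33.95
position: [587.2, -27.7, 37.9]
ee_rot: [1.0, -0.01, 0.002, -0.0]
contact_force: [-1.2, 0.9, 4.5]
gripper_width: 27.9
grasp_force: 59.8
```

Call:
{"op": "send_rows", "data": {
  "series": [
    [[0, 0, 0], [0, 0, 0], 20],
    [[0, 0, 0], [0, 0, 0], 20],
    [[0, 0, -20], [0, 0, 0], 20],
    [[0, 0, -35], [0, 0, 0], 20],
    [[0, 0, -40], [0, 0, 0], 20],
    [[0, 0, -30], [0, 0, 0], 20],
    [[0, 0, 0], [0, 0, -0.02], 20],
    [[0, 0, 0], [0, 0, 0], 20]
  ]
}}

```text
clock: 34.75
position: [585.8, -27.6, 161.7]
ee_rot: [1.0, 0.0, 0.001, -0.001]
contact_force: [-0.9, 0.2, -1.2]
gripper_width: 27.6
grasp_force: 59.2
```

Run:
```python
from h import *
held('purple');s=st();go((454,-346.7,160),s)
```

```text
t34.8 p [585.8 -27.6 161.7] R [[1.0, 0.0, 0.001], [0.0, -1.0, -0.001]] w27.6 g59.2 F [-0.9  0.2 -1.2]
held x -42.5..46.2  rect {'c': (587.6, -26.7), 'size': (88.9, 29.7), 'yaw': np.float64(0.004)}
t34.8 p [585.1 -27.7 160.4] R [[1.0, -0.0, -0.001], [-0.0, -1.0, -0.0]] w27.6 g59.2 F [ 0.5 -0.1 -1.3]
tool shift [-130.9  319.     0.4]
```

Call:
{"op": "send_rows", "data": {
  "series": [
    [[-18.7, 45.6, 0], [0, 0, 0], 20],
    [[-18.7, 45.6, 0], [0, 0, 0], 20],
    [[-18.7, 45.6, 0], [0, 0, 0], 20],
    [[-18.7, 45.6, 0], [0, 0, 0], 20],
    [[-18.7, 45.6, 0], [0, 0, 0], 20],
    [[-18.7, 45.6, 0], [0, 0, 0], 20],
    [[-18.7, 45.6, 0], [0, 0, 0], 20],
    [[0, 0, 0], [0, 0.117, 0], 20]
  ]
}}

```text
clock: 35.6
position: [454.1, -350.8, 158.0]
ee_rot: [0.998, -0.002, 0.057, -0.0]
contact_force: [-0.6, 0.8, -1.4]
gripper_width: 27.9
grasp_force: 59.4
```

Call:
{"op": "send_rows", "data": {
  "series": [
    [[0, 0, 0], [0, 0.117, 0], 20],
    [[0, 0, 0], [0, 0.116, 0], 20],
    [[0, 0, 0], [0, 0, 0], 20],
    [[0, 0, 0], [0, 0, 0], 20],
    [[0, 0, 0], [0, 0, 0], 20]
  ]
}}

```text
clock: 36.1
position: [455.5, -347.0, 160.5]
ee_rot: [0.985, 0.0, 0.173, -0.0]
contact_force: [0.5, -0.2, 0.0]
gripper_width: 27.9
grasp_force: 59.4
```

Run:
```python
from h import *
s=st();go((489.6,-346.7,56.7),s)
```

```text
t36.1 p [ 455.5 -347.   160.5] R [[0.94, 0.001, 0.341], [0.001, -1.0, -0.0]] w27.9 g59.4 F [ 0.5 -0.2  0. ]
tool shift [ -3.3  -0.3 109.2]
```

Call:
{"op": "send_rows", "data": {
  "series": [
    [[-3.5, 0, 40], [0, 0, 0], 20],
    [[0, 0, 35], [0, 0, 0], 20],
    [[0, 0, 20], [0, 0, 0], 20],
    [[0, 0, 8], [0, 0, 0], 20],
    [[0, 0, 4], [0, 0, 0], 20],
    [[0, 0, 0], [0, 0, 0], 20],
    [[0, 0, 0], [0, 0, 0], 20]
  ]
}}

```text
clock: 36.8
position: [489.0, -347.3, 60.6]
ee_rot: [0.985, 0.0, 0.175, 0.0]
contact_force: [-0.7, 0.0, -0.8]
gripper_width: 27.6
grasp_force: 59.4
```

Call:
{"op": "send_rows", "data": {
  "series": [
    [[0, 0, 1.5], [0, 0, 0], 20],
    [[0, 0, 0], [0, 0, 0], 20],
    [[0, 0, 0], [0, 0, 0], 20]
  ]
}}

```text
clock: 37.1
position: [489.0, -347.2, 58.6]
ee_rot: [0.985, 0.0, 0.175, 0.0]
contact_force: [0.0, -1.1, -0.6]
gripper_width: 28.0
grasp_force: 59.4
```

Run:
```python
from h import *
s=st();go((489.6,-346.7,56.7),s)
```

```text
t37.1 p [ 489.  -347.2   58.6] R [[0.939, 0.0, 0.344], [0.0, -1.0, 0.0]] w28.0 g59.4 F [ 0.  -1.1 -0.6]
tool shift [-0.1 -0.5  2. ]
```

Call:
{"op": "send_rows", "data": {
  "series": [
    [[0, 0, 1.5], [0, 0, 0], 20],
    [[0, 0, 0], [0, 0, 0], 20],
    [[0, 0, 0], [0, 0, 0], 20]
  ]
}}

```text
clock: 37.4
position: [489.7, -347.2, 56.9]
ee_rot: [0.985, 0.0, 0.174, 0.0]
contact_force: [-1.0, 0.4, 2.2]
gripper_width: 27.6
grasp_force: 59.6
```

Call:
{"op": "send_rows", "data": {
  "series": [
    [[0, 0, 1], [0, 0, 0], 20],
    [[0, 0, 0], [0, 0, 0], 20],
    [[0, 0, 0], [0, 0, 0], 20]
  ]
}}

```text
clock: 37.7
position: [489.7, -347.2, 56.8]
ee_rot: [0.985, 0.0, 0.174, 0.0]
contact_force: [-4.2, 2.2, 8.7]
gripper_width: 27.7
grasp_force: 60.5
```

Call:
{"op": "send_rows", "data": {
  "series": [
    [[0, 0, 0], [0, 0, 0], 50],
    [[0, 0, 0], [0, 0, 0], 50],
    [[0, 0, 0], [0, 0, 0], 50],
    [[0, 0, 0], [0, 0, 0], 50],
    [[0, 0, -20], [0, 0, 0], 50],
    [[0, 0, -40], [0, 0, 0], 50],
    [[0, 0, -40], [0, 0, 0], 50],
    [[0, 0, 0], [0, 0, 0], 50]
  ]
}}

```text
clock: 38.5
position: [457.1, -348.8, 155.5]
ee_rot: [0.984, 0.001, 0.178, 0.003]
contact_force: [0.7, -0.8, -0.3]
gripper_width: 50.0
grasp_force: 0.0
```

Call:
{"op": "send_rows", "data": {
  "series": [
    [[0, 0, 0], [0, -0.117, 0], 50],
    [[0, 0, 0], [0, -0.117, 0], 50],
    [[0, 0, 0], [0, -0.116, 0], 50],
    [[0, 0, 0], [0, 0, 0], 50],
    [[0, 0, 0], [0, 0, 0], 50],
    [[0, 0, 0], [0, 0, 0], 50]
  ]
}}

```text
clock: 39.1
position: [454.9, -346.7, 149.0]
ee_rot: [1.0, -0.0, -0.0, -0.001]
contact_force: [-0.8, -0.2, -0.2]
gripper_width: 50.0
grasp_force: 0.0
```

Run:
```python
from h import *
s=st();im=get_image('wrist');c=camera_info('wrist')
for n in('purple','orange'):
    for k in blobs(im,n,200):print(n,rect(c,k,60))
t=get_image('top');c=camera_info('top')
for n in('yellow','purple','orange'):
    for k in blobs(t,n):print('top',n,rect(c,k,44 if n=='yellow' else 60))
go((586.6,41,s['position'][2]),s)
```

```text
t39.1 p [ 454.9 -346.7  149. ] R [[1.0, -0.0, -0.0], [-0.0, -1.0, -0.001]] w50.0 g0.0 F [-0.8 -0.2 -0.2]
purple {'c': (490.8, -346.4), 'size': (83.0, 30.9), 'yaw': np.float64(-0.0)}
orange {'c': (489.2, -275.6), 'size': (84.4, 34.6), 'yaw': np.float64(0.096)}
top yellow {'c': (586.6, 41.5), 'size': (91.8, 34.1), 'yaw': np.float64(-0.017)}
top orange {'c': (738.1, -300.1), 'size': (60.4, 57.4), 'yaw': np.float64(0.842)}
top orange {'c': (736.8, 290.9), 'size': (130.3, 93.5), 'yaw': np.float64(-1.553)}
tool shift [ 131.6 -387.8    0.4]
```

Call:
{"op": "send_rows", "data": {
  "series": [
    [[14.6, -43.1, 0], [0, 0, 0], 50],
    [[14.6, -43.1, 0], [0, 0, 0], 50],
    [[14.6, -43.1, 0], [0, 0, 0], 50],
    [[14.6, -43.1, 0], [0, 0, 0], 50],
    [[14.6, -43.1, 0], [0, 0, 0], 50],
    [[14.6, -43.1, 0], [0, 0, 0], 50],
    [[14.6, -43.1, 0], [0, 0, 0], 50],
    [[14.6, -43.1, 0], [0, 0, 0], 50]
  ]
}}

```text
clock: 40.0
position: [572.3, -0.8, 150.1]
ee_rot: [1.0, -0.0, 0.001, -0.0]
contact_force: [-0.1, -0.2, 0.1]
gripper_width: 50.1
grasp_force: 0.0
```

Call:
{"op": "send_rows", "data": {
  "series": [
    [[14.6, -43.1, 0], [0, 0, 0], 50],
    [[0, 0, 35], [0, 0, 0.02], 50],
    [[0, 0, 0], [0, 0, 0], 50],
    [[0, 0, 0], [0, 0, 0], 50],
    [[0, 0, 0], [0, 0, 0], 50],
    [[0, 0, 0], [0, 0, 0], 50]
  ]
}}

```text
clock: 40.6
position: [587.5, 40.0, 116.2]
ee_rot: [1.0, -0.01, 0.001, -0.0]
contact_force: [-0.6, 0.2, -0.6]
gripper_width: 50.3
grasp_force: 0.0
```

Run:
```python
from h import *
s=st();im=get_image('wrist');c=camera_info('wrist')
for k in blobs(im,'yellow',200):print(rect(c,k,44))
go((586.6,40.5,37),s)
```

```text
t40.6 p [587.5  40.  116.2] R [[1.0, -0.021, 0.003], [-0.021, -1.0, -0.001]] w50.3 g0.0 F [-0.6  0.2 -0.6]
{'c': (586.9, 40.3), 'size': (90.3, 30.6), 'yaw': np.float64(-0.02)}
tool shift [-1.1 -0.4 79.2]
```

Call:
{"op": "send_rows", "data": {
  "series": [
    [[-1, -0.4, 30], [0, 0, 0], 50],
    [[0, 0, 30], [0, 0, 0], 50],
    [[0, 0, 18.5], [0, 0, 0], 50],
    [[0, 0, 0], [0, 0, 0], 50],
    [[0, 0, 0], [0, 0, 0], 20],
    [[0, 0, 0], [0, 0, 0], 20],
    [[0, 0, 0], [0, 0, 0], 20],
    [[0, 0, 0], [0, 0, 0], 20]
  ]
}}

```text
clock: 41.45
position: [587.1, 41.5, 37.9]
ee_rot: [1.0, -0.01, 0.002, -0.0]
contact_force: [-0.6, -0.6, 4.6]
gripper_width: 27.7
grasp_force: 59.8
```

Call:
{"op": "send_rows", "data": {
  "series": [
    [[0, 0, 0], [0, 0, 0], 20],
    [[0, 0, 0], [0, 0, 0], 20],
    [[0, 0, -20], [0, 0, 0], 20],
    [[0, 0, -35], [0, 0, 0], 20],
    [[0, 0, -40], [0, 0, 0], 20],
    [[0, 0, -30], [0, 0, 0], 20],
    [[0, 0, 0], [0, 0, -0.02], 20],
    [[0, 0, 0], [0, 0, 0], 20]
  ]
}}

```text
clock: 42.25
position: [585.7, 41.5, 161.6]
ee_rot: [1.0, 0.0, 0.001, -0.001]
contact_force: [-0.1, 0.2, -2.3]
gripper_width: 28.1
grasp_force: 59.3
```

Run:
```python
from h import *
held('yellow');s=st();go((454,-416.7,160),s)
```

```text
t42.2 p [585.7  41.5 161.6] R [[1.0, 0.0, 0.001], [0.0, -1.0, -0.001]] w28.1 g59.3 F [-0.1  0.2 -2.3]
held x -41.9..46.7  rect {'c': (588.1, 42.4), 'size': (88.6, 29.3), 'yaw': np.float64(-0.001)}
t42.3 p [585.   41.3 160.4] R [[1.0, -0.0, -0.001], [-0.0, -1.0, -0.0]] w27.9 g59.3 F [-1.4 -0.7 -1.6]
tool shift [-1.308e+02  4.581e+02  4.000e-01]
```

Call:
{"op": "send_rows", "data": {
  "series": [
    [[-13.1, 45.8, 0], [0, 0, 0], 20],
    [[-13.1, 45.8, 0], [0, 0, 0], 20],
    [[-13.1, 45.8, 0], [0, 0, 0], 20],
    [[-13.1, 45.8, 0], [0, 0, 0], 20],
    [[-13.1, 45.8, 0], [0, 0, 0], 20],
    [[-13.1, 45.8, 0], [0, 0, 0], 20],
    [[-13.1, 45.8, 0], [0, 0, 0], 20],
    [[-13.1, 45.8, 0], [0, 0, 0], 20]
  ]
}}

```text
clock: 43.1
position: [479.5, -326.4, 159.2]
ee_rot: [1.0, -0.0, -0.002, -0.001]
contact_force: [0.8, 0.3, 0.2]
gripper_width: 27.7
grasp_force: 59.4
```

Call:
{"op": "send_rows", "data": {
  "series": [
    [[-13.1, 45.8, 0], [0, 0, 0], 20],
    [[-13.1, 45.8, 0], [0, 0, 0], 20],
    [[0, 0, 0], [0, 0.117, 0], 20],
    [[0, 0, 0], [0, 0.117, 0], 20],
    [[0, 0, 0], [0, 0.116, 0], 20],
    [[0, 0, 0], [0, 0, 0], 20],
    [[0, 0, 0], [0, 0, 0], 20],
    [[0, 0, 0], [0, 0, 0], 20]
  ]
}}

```text
clock: 43.9
position: [455.3, -416.5, 160.3]
ee_rot: [0.985, 0.0, 0.173, -0.0]
contact_force: [-0.2, 0.7, -0.4]
gripper_width: 27.7
grasp_force: 59.5
```

Run:
```python
from h import *
s=st();go((489.6,-416.7,56.7),s)
im=get_image('wrist');k=blobs(im,'yellow',200);print([cv2.minAreaRect(x) for x in k])
```

```text
t43.9 p [ 455.3 -416.5  160.3] R [[0.94, 0.001, 0.341], [0.001, -1.0, -0.0]] w27.7 g59.5 F [-0.2  0.7 -0.4]
tool shift [ -3.1   0.2 109.1]
[((252.0, 246.0), (180.0, 68.0), 90.0)]
```

Call:
{"op": "send_rows", "data": {
  "series": [
    [[-3.3, 0, 40], [0, 0, 0], 20],
    [[0, 0, 35], [0, 0, 0], 20],
    [[0, 0, 20], [0, 0, 0], 20],
    [[0, 0, 8], [0, 0, 0], 20],
    [[0, 0, 5], [0, 0, 0], 20],
    [[0, 0, 0], [0, 0, 0], 20],
    [[0, 0, 0], [0, 0, 0], 20]
  ]
}}

```text
clock: 44.65
position: [489.5, -417.1, 59.7]
ee_rot: [0.985, 0.0, 0.175, 0.001]
contact_force: [-0.0, -0.4, -0.4]
gripper_width: 27.7
grasp_force: 59.4
```

Call:
{"op": "send_rows", "data": {
  "series": [
    [[0, 0, 1.5], [0, 0, 0], 20],
    [[0, 0, 0], [0, 0, 0], 20],
    [[0, 0, 0], [0, 0, 0], 20]
  ]
}}

```text
clock: 44.95
position: [489.4, -416.9, 57.7]
ee_rot: [0.985, 0.0, 0.174, 0.0]
contact_force: [0.1, 0.6, -0.9]
gripper_width: 28.1
grasp_force: 59.4
```

Call:
{"op": "send_rows", "data": {
  "series": [
    [[0, 0, 1], [0, 0, 0], 20],
    [[0, 0, 0], [0, 0, 0], 20],
    [[0, 0, 0], [0, 0, 0], 20]
  ]
}}

```text
clock: 45.25
position: [489.8, -416.9, 56.9]
ee_rot: [0.985, 0.0, 0.174, 0.0]
contact_force: [-3.1, 0.7, 4.8]
gripper_width: 27.8
grasp_force: 60.1
```

Call:
{"op": "send_rows", "data": {
  "series": [
    [[0, 0, 0], [0, 0, 0], 50],
    [[0, 0, 0], [0, 0, 0], 50],
    [[0, 0, 0], [0, 0, 0], 50],
    [[0, 0, 0], [0, 0, 0], 50],
    [[0, 0, -20], [0, 0, 0], 50],
    [[0, 0, -40], [0, 0, 0], 50],
    [[0, 0, -40], [0, 0, 0], 50],
    [[0, 0, 0], [0, -0.117, 0], 30]
  ]
}}

```text
clock: 46.05
position: [454.4, -419.2, 156.6]
ee_rot: [0.993, -0.002, 0.119, 0.003]
contact_force: [0.6, -0.7, 0.4]
gripper_width: 36.9
grasp_force: 0.0
```

Call:
{"op": "send_rows", "data": {
  "series": [
    [[0, 0, 0], [0, -0.117, 0], 0],
    [[0, 0, 0], [0, -0.116, 0], 0],
    [[0, -45, -15], [0, 0, 0], 0],
    [[0, -45, -15], [0, 0, 0], 0],
    [[0, -45, -15], [0, 0, 0], 0],
    [[0, -45, -15], [0, 0, 0], 0],
    [[0, 0, 0], [0, 0, 0], 0],
    [[0, 0, 0], [0, 0, 0], 0]
  ]
}}

```text
clock: 46.85
position: [455.8, -235.7, 210.7]
ee_rot: [1.0, 0.001, 0.001, 0.0]
contact_force: [0.4, -1.3, 0.1]
gripper_width: -0.2
grasp_force: 0.0
```

Run:
```python
from h import *
s=st();im=get_image('wrist');c=camera_info('wrist')
cv2.imwrite("pics/w8.png",cv2.resize(im[:,:,::-1],(800,600)))
for n in('purple','orange','yellow'):
    for k in blobs(im,n,200):print(n,rect(c,k,60))
for k in cv2.findContours(cv2.inRange(cv2.cvtColor(im,cv2.COLOR_RGB2HSV),(0,170,80),(4,255,255)),0,1)[0]:
    if cv2.contourArea(k)>100:print('red',rect(c,k,51))
go((434.5,-104.4,60),s)
```

```text
t46.9 p [ 455.8 -235.7  210.7] R [[1.0, 0.003, 0.002], [0.003, -1.0, 0.0]] w-0.2 g0.0 F [ 0.4 -1.3  0.1]
purple {'c': (489.1, -346.8), 'size': (85.9, 34.8), 'yaw': np.float64(-0.118)}
orange {'c': (488.3, -277.1), 'size': (83.6, 31.6), 'yaw': np.float64(-0.031)}
orange {'c': (497.5, -403.9), 'size': (91.7, 32.6), 'yaw': np.float64(-0.556)}
yellow {'c': (490.2, -414.1), 'size': (89.4, 36.4), 'yaw': np.float64(-0.241)}
red {'c': (434.7, -108.0), 'size': (33.0, 31.5), 'yaw': np.float64(-0.865)}
tool shift [ -21.2 -131.4  150.6]
```

View pics/w8.png

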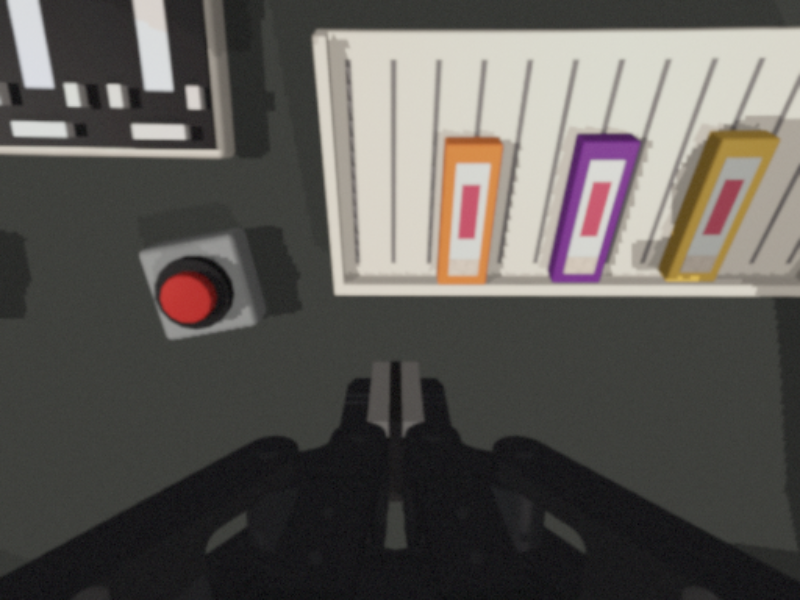

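All three carriers lie flat on the rack at (470,210), (597,207) and (720,205), parallel to the grooves. Now the red button at (190,297).

Call:
{"op": "send_rows", "data": {
  "series": [
    [[-7, -43.5, 15], [0, 0, 0], 0],
    [[-7, -43.5, 15], [0, 0, 0], 0],
    [[-7, -43.5, 15], [0, 0, 0], 0],
    [[0, 0, 45], [0, 0, 0], 0],
    [[0, 0, 40], [0, 0, 0], 0],
    [[0, 0, 20], [0, 0, 0], 0],
    [[0, 0, 0], [0, 0, 0], 0],
    [[0, 0, 0], [0, 0, 0], 0]
  ]
}}

```text
clock: 47.7
position: [434.8, -107.1, 59.9]
ee_rot: [1.0, -0.001, -0.0, 0.0]
contact_force: [0.3, 0.7, 1.1]
gripper_width: 0.1
grasp_force: 0.0
```

Call:
{"op": "send_rows", "data": {
  "series": [
    [[0, 0, 4], [0, 0, 0], 0],
    [[0, 0, 0], [0, 0, 0], 0],
    [[0, 0, 0], [0, 0, 0], 0]
  ]
}}

```text
clock: 48.0
position: [434.9, -106.4, 56.8]
ee_rot: [1.0, -0.0, 0.001, -0.0]
contact_force: [0.3, 1.3, 0.3]
gripper_width: -0.0
grasp_force: 0.0
```

Call:
{"op": "send_rows", "data": {
  "series": [
    [[0, 0, 3], [0, 0, 0], 0],
    [[0, 0, 0], [0, 0, 0], 0],
    [[0, 0, 0], [0, 0, 0], 0]
  ]
}}

```text
clock: 48.3
position: [434.4, -106.2, 53.2]
ee_rot: [1.0, 0.0, 0.0, -0.0]
contact_force: [0.1, 0.2, 0.7]
gripper_width: 0.1
grasp_force: 0.0
```

Call:
{"op": "send_rows", "data": {
  "series": [
    [[0, 0, 3], [0, 0, 0], 0],
    [[0, 0, 0], [0, 0, 0], 0],
    [[0, 0, 0], [0, 0, 0], 0]
  ]
}}

```text
clock: 48.6
position: [434.8, -106.2, 50.2]
ee_rot: [1.0, 0.0, 0.0, 0.0]
contact_force: [-0.2, -0.9, 1.9]
gripper_width: 0.1
grasp_force: 1.2
```

Call:
{"op": "send_rows", "data": {
  "series": [
    [[0, 0, 3], [0, 0, 0], 0],
    [[0, 0, 0], [0, 0, 0], 0]
  ]
}}

```text
clock: 48.8
position: [434.8, -106.2, 47.1]
ee_rot: [1.0, 0.0, 0.0, 0.0]
contact_force: [0.3, -0.1, 4.8]
gripper_width: 0.4
grasp_force: 2.1
```

Call:
{"op": "send_rows", "data": {
  "series": [
    [[0, 0, 2], [0, 0, 0], 0],
    [[0, 0, 0], [0, 0, 0], 0]
  ]
}}

```text
clock: 49.0
position: [434.8, -106.2, 45.9]
ee_rot: [1.0, 0.0, 0.0, 0.0]
contact_force: [-1.5, 1.1, 11.8]
gripper_width: 0.3
grasp_force: 5.7
```

Call:
{"op": "send_rows", "data": {
  "series": [
    [[0, 0, 1.5], [0, 0, 0], 0],
    [[0, 0, 0], [0, 0, 0], 0],
    [[0, 0, 0], [0, 0, 0], 0]
  ]
}}

```text
clock: 49.3
position: [434.9, -106.2, 45.7]
ee_rot: [1.0, 0.001, 0.001, 0.0]
contact_force: [-5.4, 2.3, 23.6]
gripper_width: -0.0
grasp_force: 11.6
```

The red button bottomed at 24 N. I'll back straight up, swing clear to the left and take a final look.

Call:
{"op": "send_rows", "data": {
  "series": [
    [[0, 0, -15], [0, 0, 0], 0],
    [[0, 0, -30], [0, 0, 0], 0],
    [[0, 0, -40], [0, 0, 0], 0],
    [[0, 0, -40], [0, 0, 0], 0],
    [[0, -40, -20], [0, 0, 0], 0],
    [[0, -40, -20], [0, 0, 0], 0],
    [[0, -40, -20], [0, 0, 0], 0],
    [[0, -40, 0], [0, 0, 0], 0]
  ]
}}

```text
clock: 50.1
position: [435.3, 55.6, 230.9]
ee_rot: [1.0, 0.0, 0.002, -0.001]
contact_force: [1.3, -0.5, -0.5]
gripper_width: -0.5
grasp_force: 0.0
```

Call:
{"op": "send_rows", "data": {
  "series": [
    [[0, -40, 0], [0, 0, 0], 0],
    [[0, -40, 0], [0, 0, 0], 0],
    [[0, -40, 0], [0, 0, 0], 0],
    [[0, -40, 0], [0, 0, 0], 0],
    [[0, 0, 0], [0, 0, 0], 0],
    [[0, 0, 0], [0, 0, 0], 0],
    [[0, 0, 0], [0, 0, 0], 0],
    [[0, 0, 0], [0, 0, 0], 0]
  ]
}}

```text
clock: 50.9
position: [434.2, 212.7, 228.4]
ee_rot: [1.0, -0.001, -0.0, 0.0]
contact_force: [-0.2, -0.6, -0.3]
gripper_width: -0.1
grasp_force: 0.0
```

Run:
```python
from h import *
st();t=get_image('top');cv2.imwrite("pics/t9.png",cv2.resize(t[:,:,::-1],(800,600)))
```

```text
t50.9 p [434.2 212.7 228.4] R [[1.0, -0.001, -0.001], [-0.001, -1.0, 0.0]] w-0.1 g0.0 F [-0.2 -0.6 -0.3]
```

View pics/t9.png

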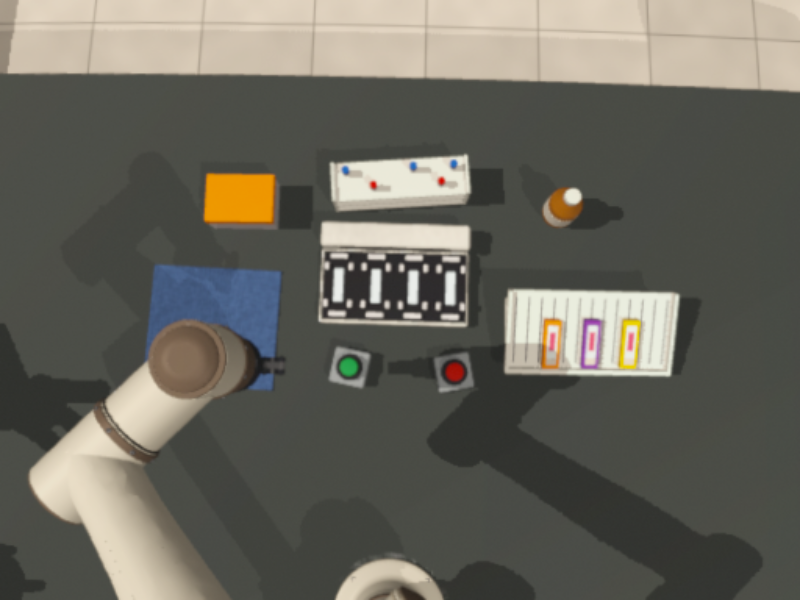

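The final view shows the three carriers straight on the rack at (552,343), (591,343) and (629,343). The bays are empty, the tube rack, bottle and tip box haven't moved, and the arm is clear.

```bash
python3 -c "
from bench import job_done
print(job_done())"
```

```text
the job is handed in; nothing more can be done
None
```

The job is done and handed in at about 51 s on the robot clock: all three carriers went through the scanner, the green button was pressed, the carriers now lie flat on the drying rack, the red button was pressed, and the bystanders were not disturbed.

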